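# Thread the guide rod of a boring jig through its two bushes and hold it

### The arm

A 6-joint arm with a two-finger parallel gripper is mounted at the origin on the work surface. World frame = base frame: x ahead of the robot, y to its left, z up, the work surface at z = 0. Lengths are in m, angles in rad, forces in N, time in s.
With the tool pointing down it reaches from about 0.3 to 0.825 m from the base axis. Payload 5.4 kg.
Tool frame: the origin (TCP) lies at the very end of the fingers, on their centre line; the grasp point (between the pads) lies 19 mm behind it; z points along the fingers, y is the direction in which the jaws open and shut (so a half turn about z gives the same grasp; the last joint's range is limited). The gripper opens to 92 mm and grips with 3 to 60 N. Pads are 20 mm wide; open, the fingers measure 128 mm over their backs; the gripper's body (75 mm by 189 mm) begins 69 mm behind the grasp point.
Start: joints at [1.127, 0.158, 1.597, -0, 1.386, -0.21], TCP at [0.133, 0.559, 0.215] pointing down, gripper open.
Joint ranges: [-2.91, 2.91], [-0.94, 2.29], [0.18, 2.7], [-1.29, 4.43], [0.17, 2.64], [-3, 3]. Speed limits (rad/s): [2.57, 2.57, 3.14, 3.14, 3.14, 3.14].

### API

Orientations are given as a rotation vector (axis times angle).
In Python, from cell import * gives the robot as it stands. The module is installed in compiled form; this text tells all that it offers.
- The arm moves only by the tool play_rows, never from a script. Its argument "moves" is a list of rows, each an object with "linear": the shift along the tool's x, y, z in m, a list of three; "roll": the turn about the tool's z in rad. A call has 1 to 20 rows; each row shifts and turns the commanded pose from where the row before left it, along the tool's axes as they then stand; what a row does not reach is not made up. A row lasts 1/12 s, in which the tool goes at most 41.7 mm and 7.16 degrees, less where a joint would pass 70% of its speed; a pose out of reach is approached as far as the arm can. A call with a gripper value outside its range is refused whole. "grip" is the opening, from -1 (shut) to 1 (fully open), set as the call begins (left out, the last holds). The fingers move at their own pace and stop on an object; "grip_force" is the grip in N (left out, the last holds). Time passes only in rows, so rows that do not move let the fingers close. It gives the time, the measured TCP pose, the force and the opening at its end, in the units of the state.
- get_state(): the state, without advancing time (a new reading comes with each control period).
- get_image(name): name is "scene" or "top" or "wrist"; returns (picture, depth): 480x640x3 uint8, red, green, blue; 480x640 float32, m along the optical axis (not along the pixel's ray), 0 where there is no reading.
- get_calibration(name): a dict with "intrinsics" (3x3 intrinsics, pixels), "view" (4x4, takes a point from world to camera coordinates). Camera axes: x right, y down, z forward; pixel columns grow to the right and rows downward; lengths in m; the calibration is good to about 2 mm. A picture is of the moment at which its call begins: read the wrist's pose just before it. get_calibration takes no time and is no camera call; for the wrist camera it gives the pose at the moment of the call.
- sign_off(): hands the job in, once; it reports no verdict.
The state is a dict: "time_s": time; "joints": joint angles; "qd": joint speeds; "joint_torque": joint torques, N m; "ee_pos": TCP position; "orientation": TCP orientation; "ft_force": force on the tool from outside, world axes, zero at the start; "moment": the same for the moment, N m; "width": finger opening in m.
Only numpy, scipy, OpenCV 4.12 (cv2) and the standard library are available. Lean on these libraries where they do the work, as an engineer would, in place of code of your own. Each camera call takes 0.05 s, during which the arm holds its last target.

### The job

Pluck the longest steel rod (red end) from the wooden pocket tray and thread it, nose down, through the upper brass bush of the green boring jig and then on through the lower one. Finish while still holding it, motionless and upright through both bushes, with its nose in the open gap about midway between the lower arm and the jig's base plate and not resting on or pressing hard against anything, so that a mate can clip it from below: do not let go. Leave the two other rods standing in the tray and everything else on the bench where it is.

Things in the scene. Friction and masses are not known exactly. Their poses are not given: they have to be found in the camera images.
- guide_rod: round steel guide rod, 12 mm in diameter, 175 long, about 150 g, top 40 mm red; it starts upright, nose down, in a tray pocket. Origin: centre of the nose (lower end); z runs up to the red end. The nose tapers from 12 to 6 mm diameter over its last 12 mm. No collar: let go in the jig, it drops through both bushes on to the base plate
- jig: green steel boring jig, bolted down. Origin: on the common vertical line of its two bores, at bench level. Base 150 x 90 mm, its top 12 mm up. Column (x -85 to -55 mm, 70 wide, 135 high) with two arms along +x (to x 30 mm, 60 wide), each with a brass bush of 26 mm, bore 14 mm. Lower arm 55 to 71 mm up, upper arm 119 to 135 mm (highest part)
- upper_bush (a point): centre of the upper bush's mouth, on the upper arm's top face, 135 mm above the bench
- lower_bush (a point): centre of the lower bush's mouth, on the lower arm's top face, 71 mm above the bench
- tray: pocket tray: brown wooden block 70 x 220 x 52 mm (x, y, z of its frame), fixed, with three square upright pockets, 14 x 14 mm, 40 mm deep (floor 12 mm above the bench), in a row along its y axis at y = -70, 0 and 70 mm; each holds one rod, in any order. Origin: centre of its underside
- rod_yellow: a blunt 12 mm steel rod with yellow top, 130 mm long, standing in another pocket; leave it. Origin: centre of its nose (lower end)
- rod_blue: a blunt 12 mm steel rod with blue top, 100 mm long, standing in another pocket; leave it. Origin: centre of its nose (lower end)
- glue_bottle: white bottle with blue spout, 62 mm in diameter, 195 mm high, upright at the far side; leave it. Origin: centre of its underside
- small_glue_bottle: white bottle with green spout, 54 mm in diameter, 165 mm high, upright at the far side; leave it. Origin: centre of its underside
- mallet: wooden mallet lying at the far side, about 305 mm long, head 70 x 120 x 60 mm; leave it. Origin: bench level, below the handle near the head
- sanding_block: cork block 70 x 120 x 35 mm, on the bench to the right; leave it. Origin: centre of its underside
- offcut: light wooden offcut 160 x 50 x 22 mm, on the bench to the left; leave it. Origin: centre of its underside
- try_square: try square lying at the left, dark wooden stock 120 mm, steel blade 200 mm, 22 mm high; leave it. Origin: bench level, within the L, 60 mm from the stock
There are look-alikes about, which are no part of the job. What is shaped like the glue_bottle but purple is not meant.

How it is judged:
By the outcome, as a careful person would: the job done as asked, in the order asked, and still so for the second after the job is handed in, while the arm keeps its last pose, push and grip.
It also fails if it takes over 61 s, if anything falls off the work surface, if the arm or the gripper's body presses on something with over 40 N, if the wrist force passes 120 N, or if a joint passes its speed limit or range.

## Working session

There is one attempt and no reset: what is moved stays moved. The work goes in short steps, Python scripts to look and compute and a tool call to move; the robot and the scene stay as the last step left them, time stands still between calls to the robot, and variables do not carry over. Pictures are saved under pics/ and viewed, and the job is handed in when it is done.

Besides the shell and the picture viewer there is one more tool, called after "Emit:" by a JSON object that holds its "api" and its "payload". play_rows: Moves the arm, as the interface text tells. Its arguments: {"type":"object","properties":{"moves":{"type":"array","items":{"type":"object","properties":{"linear":{"type":"array","items":{"type":"number"}},"roll":{"type":"number"}}}},"grip":{"type":"number"},"grip_force":{"type":"number"}},"required":["moves"]}

```bash
mkdir -p pics; python3 - <<'E'
from cell import *
import cv2
print(get_state())
for n in ("scene","top","wrist"):
    c=get_calibration(n); print(n,c)
    im,d=get_image(n); cv2.imwrite(f"pics/{n}0.png",im[:,:,::-1]); 
    import numpy as np; np.savez(f"pics/{n}0.npz",im=im,d=d,K=c["intrinsics"],V=c["view"])
E
```

```text
{'time_s': 0.0, 'joints': array([ 1.12690468e+00,  1.59046773e-01,  1.59817709e+00,  1.18801120e-06,
        1.38620473e+00, -2.10108857e-01]), 'qd': array([-0.0014469 , -0.00159604,  0.00105056, -0.00130298, -0.00025905,
       -0.00053348]), 'joint_torque': array([ 2.66068776e-05, -3.85572767e+01, -3.22105908e+01,  7.01742782e-02,
        3.78656003e-02, -1.73138687e-04]), 'ee_pos': array([0.13296295, 0.55879261, 0.21364782]), 'orientation': array([-3.66320754e-01, -3.11956635e+00,  2.72996433e-03]), 'ft_force': array([0.41166673, 0.58099145, 0.55963893]), 'moment': array([-0.01056759, -0.02999656, -0.02569634]), 'width': 0.09221914900552132}
scene {'intrinsics': array([[466.63839309,   0.        , 318.64518964],
       [  0.        , 466.63839309, 236.25753127],
       [  0.        ,   0.        ,   1.        ]]), 'view': array([[-0.89245808,  0.45112113, -0.00288061,  0.55023957],
       [ 0.27178608,  0.53255914, -0.80156914, -0.07385089],
       [-0.36007069, -0.71614977, -0.59789515,  1.47889869],
       [ 0.        ,  0.        ,  0.        ,  1.        ]])}
top {'intrinsics': array([[546.36581804,   0.        , 325.99725782],
       [  0.        , 546.36581804, 238.45605948],
       [  0.        ,   0.        ,   1.        ]]), 'view': array([[ 0.02669755, -0.99960617,  0.00864572, -0.03051484],
       [-0.99463756, -0.02742733, -0.09971896,  0.6191278 ],
       [ 0.09991681, -0.0059371 , -0.99497808,  1.7011467 ],
       [ 0.        ,  0.        ,  0.        ,  1.        ]])}
wrist {'intrinsics': array([[339.28850333,   0.        , 320.028722  ],
       [  0.        , 339.28850333, 240.63975529],
       [  0.        ,   0.        ,   1.        ]]), 'view': array([[ 0.23168464,  0.97278811, -0.00234973, -0.57410051],
       [ 0.93172979, -0.2212103 ,  0.28800279, -0.03266873],
       [ 0.27964591, -0.06891514, -0.95762669,  0.39113691],
       [ 0.        ,  0.        ,  0.        ,  1.        ]])}
```

View pics/scene0.png

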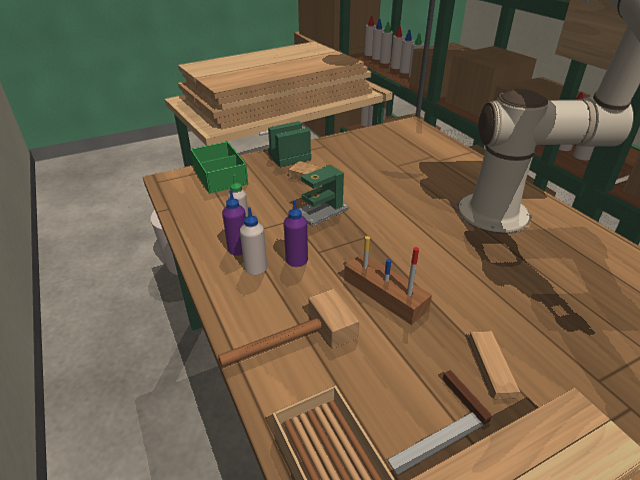

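View pics/top0.png

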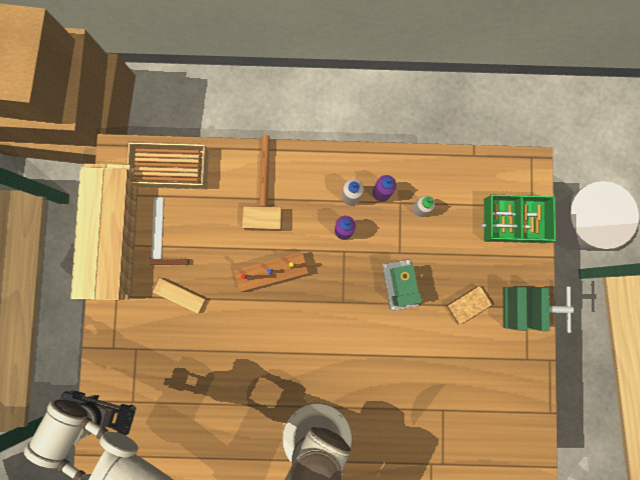

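View pics/wrist0.png

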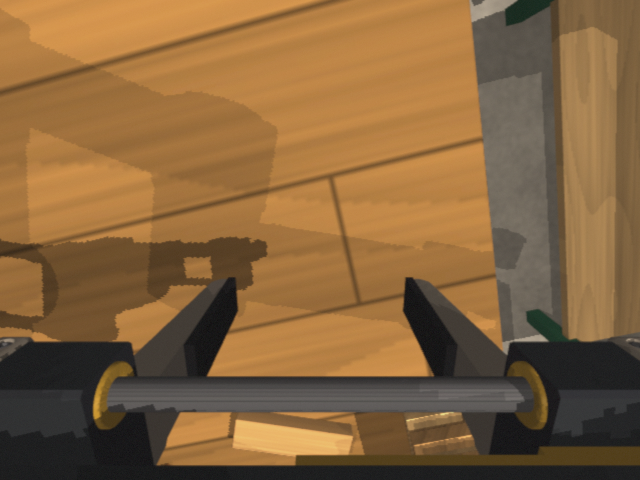

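The scene shows the red rod at the tray's near-left end (about 413,270) and the jig at (322,190). In the top view the red tip is near (242,277), blue (269,271), yellow (291,265), and the upper bush near (405,276). I'll measure them next.

```bash
cat > h.py <<'E'
import numpy as np, cv2
from cell import *
def load(n): 
    z=np.load(f"pics/{n}.npz"); return z["im"],z["d"],z["K"],z["V"]
def snap(n,tag):
    c=get_calibration(n); im,d=get_image(n)
    np.savez(f"pics/{tag}.npz",im=im,d=d,K=c["intrinsics"],V=c["view"]); cv2.imwrite(f"pics/{tag}.png",im[:,:,::-1])
    return im,d,c["intrinsics"],c["view"]
def ray(K,V,u,v):
    R=V[:3,:3]; t=V[:3,3]; o=-R.T@t; r=R.T@np.linalg.inv(K)@np.array([u,v,1.0]); return o,r
def onplane(K,V,u,v,z):
    o,r=ray(K,V,u,v); return o+r*(z-o[2])/r[2]
def proj(K,V,p):
    q=K@(V[:3,:3]@np.asarray(p)+V[:3,3]); return q[:2]/q[2]
def blobs(mask,mina=4):
    n,l,s,c=cv2.connectedComponentsWithStats(mask.astype(np.uint8))
    return [(tuple(c[i].round(2)),tuple(s[i])) for i in range(1,n) if s[i][4]>=mina]
def cropz(im,x,y,w,h,k,name): cv2.imwrite(f"pics/{name}.png",cv2.resize(im[y:y+h,x:x+w,::-1],None,fx=k,fy=k,interpolation=cv2.INTER_NEAREST))
E
python3 - <<'E'
from h import *
for n in ("top0","scene0"):
    im,d,K,V=load(n); hsv=cv2.cvtColor(im,cv2.COLOR_RGB2HSV); H,S,Vv=[hsv[:,:,i].astype(int) for i in range(3)]
    roi=np.zeros(H.shape,bool)
    if n=="top0": roi[240:320,220:460]=1
    else: roi[150:330,290:440]=1
    print(n,"red",blobs(roi&((H<6)|(H>174))&(S>170)&(Vv>90)))
    print("blue",blobs(roi&(H>100)&(H<125)&(S>120)))
    print("yel",blobs(roi&(H>22)&(H<34)&(S>150)))
    print("green",blobs(roi&(H>55)&(H<95)&(S>80),50))
im,*_=load("top0"); cropz(im,225,240,200,80,4,"t0z"); 
im,*_=load("scene0"); cropz(im,290,150,150,180,4,"s0z"); cropz(im,290,155,65,70,8,"s0j")
E
```

```text
top0 red [((np.float64(243.0), np.float64(275.88)), (np.int32(241), np.int32(274), np.int32(5), np.int32(4), np.int32(16)))]
blue [((np.float64(269.18), np.float64(270.82)), (np.int32(268), np.int32(269), np.int32(4), np.int32(4), np.int32(11)))]
yel [((np.float64(290.94), np.float64(264.31)), (np.int32(289), np.int32(263), np.int32(5), np.int32(4), np.int32(16)))]
green [((np.float64(405.35), np.float64(286.17)), (np.int32(391), np.int32(265), np.int32(30), np.int32(41), np.int32(755)))]
scene0 red [((np.float64(415.41), np.float64(254.8)), (np.int32(413), np.int32(247), np.int32(6), np.int32(17), np.int32(66)))]
blue [((np.float64(294.77), np.float64(211.94)), (np.int32(290), np.int32(200), np.int32(11), np.int32(20), np.int32(125))), ((np.float64(387.9), np.float64(265.89)), (np.int32(386), np.int32(259), np.int32(5), np.int32(15), np.int32(62)))]
yel []
green [((np.float64(299.18), np.float64(155.46)), (np.int32(290), np.int32(150), np.int32(21), np.int32(14), np.int32(241))), ((np.float64(325.24), np.float64(186.35)), (np.int32(301), np.int32(165), np.int32(42), np.int32(44), np.int32(1124)))]
```

View pics/t0z.png

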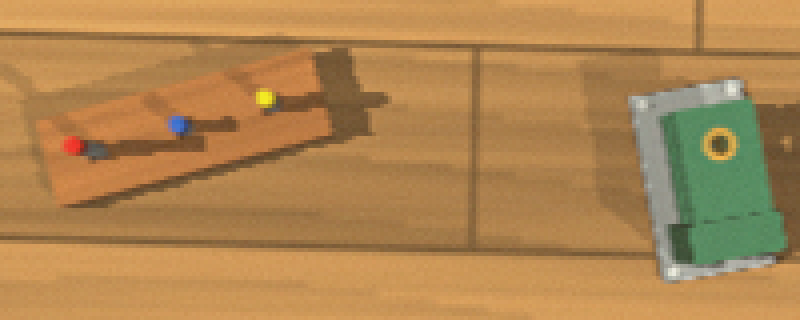

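View pics/s0j.png

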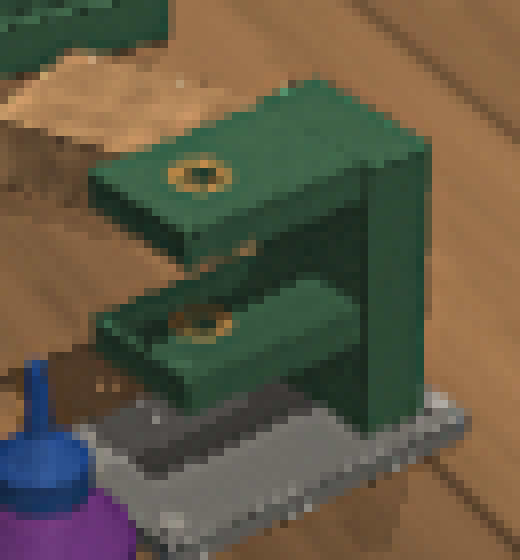

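```bash
python3 - <<'E'
from h import *
from scipy.spatial.transform import Rotation as R
it,dt,K,V=load("top0"); im,ds,Ks,Vs=load("scene0")
# red rod tip in top
for nm,(u,v),z in (("red",(243,275.9),.187),("blue",(269.2,270.8),.112),("yel",(290.94,264.31),.142)):
    print(nm,onplane(K,V,u+0,v,z).round(4))
# bush: yellowish ring in both
for nm,I,Kc,Vc,roi in (("top",it,K,V,(268,288,395,416)),("sceneU",im,Ks,Vs,(172,182,307,322)),("sceneL",im,Ks,Vs,(190,200,307,322))):
    hsv=cv2.cvtColor(I,cv2.COLOR_RGB2HSV).astype(int); m=np.zeros(hsv.shape[:2],bool); a,b,c,d=roi
    m[a:b,c:d]=1; m&=(hsv[:,:,0]>12)&(hsv[:,:,0]<30)&(hsv[:,:,1]>100)
    bl=blobs(m,1); print(nm,bl)
    pts=np.argwhere(m)[:,::-1].astype(np.float32)
    e=cv2.fitEllipse(cv2.convexHull(pts)); print(e)
    z=.071 if nm=="sceneL" else .135
    print(onplane(Kc,Vc,*e[0],z).round(4))
# scene red top: top of the blob
print(onplane(Ks,Vs,415.8,247.5,.187).round(4))
s=get_state(); print(R.from_rotvec(s["orientation"]).as_matrix().round(3))
# depth check
print(dt[276,243],dt[276,405],dt[283,405], V[2,:3]@onplane(K,V,405,283,.135)+V[2,3])
E
```

```text
red [0.4899 0.2217 0.187 ]
blue [0.5094 0.1546 0.112 ]
yel [0.5291 0.0883 0.142 ]
top [((np.float64(414.86), np.float64(270.14)), (np.int32(414), np.int32(268), np.int32(2), np.int32(6), np.int32(7))), ((np.float64(404.46), np.float64(275.75)), (np.int32(401), np.int32(272), np.int32(8), np.int32(8), np.int32(52)))]
((408.17791748046875, 273.4770202636719), (9.040223121643066, 17.335397720336914), 58.666229248046875)
[ 0.5117 -0.2594  0.135 ]
sceneU [((np.float64(307.75), np.float64(172.25)), (np.int32(307), np.int32(172), np.int32(3), np.int32(2), np.int32(4))), ((np.float64(314.43), np.float64(176.52)), (np.int32(311), np.int32(175), np.int32(8), np.int32(4), np.int32(23)))]
((312.24609375, 175.15533447265625), (5.482436656951904, 12.138307571411133), 110.14500427246094)
[ 0.5056 -0.2612  0.135 ]
sceneL [((np.float64(308.2), np.float64(190.2)), (np.int32(307), np.int32(190), np.int32(4), np.int32(2), np.int32(5))), ((np.float64(316.55), np.float64(194.45)), (np.int32(314), np.int32(193), np.int32(5), np.int32(4), np.int32(11))), ((np.float64(312.25), np.float64(195.12)), (np.int32(311), np.int32(194), np.int32(4), np.int32(3), np.int32(8)))]
((312.48114013671875, 193.29844665527344), (5.33734655380249, 12.611044883728027), 112.58209228515625)
[ 0.5054 -0.2616  0.071 ]
[0.4853 0.2193 0.187 ]
[[-0.973  0.232 -0.001]
 [ 0.232  0.973 -0.001]
 [ 0.    -0.001 -1.   ]]
1.5648323 1.6795208 1.6157546 1.6166029658912715
```

View pics/s0z.png

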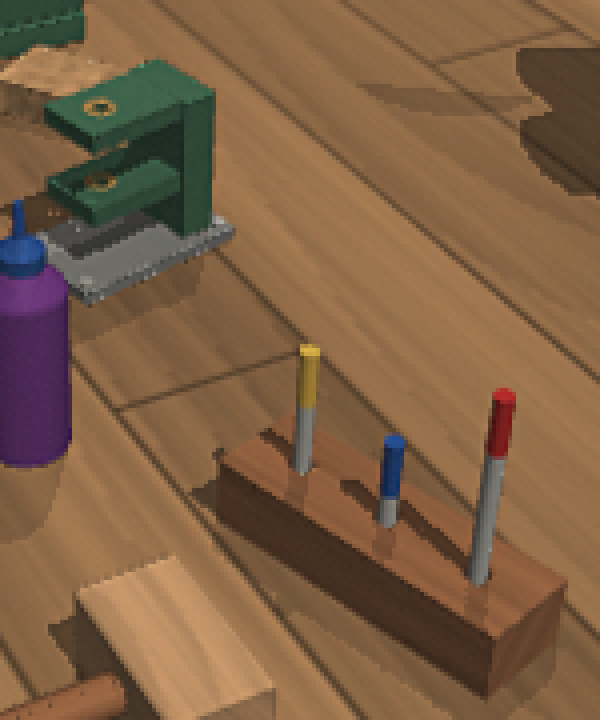

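Emit:
{"api": "play_rows", "payload": {"moves": [{"linear":[-0.01,-0.007,-0.005]},{"linear":[-0.02,-0.0135,-0.005]},{"linear":[-0.03,-0.0205,-0.005]},{"linear":[-0.03,-0.0205,-0.005]},{"linear":[-0.03,-0.0205,-0.005]},{"linear":[-0.03,-0.0205,-0.005]},{"linear":[-0.03,-0.0205,0]},{"linear":[-0.03,-0.0205,0]},{"linear":[-0.03,-0.0205,0]},{"linear":[-0.03,-0.0205,0]},{"linear":[-0.03,-0.0205,0]},{"linear":[-0.02,-0.0205,0]},{"linear":[-0.01,-0.0105,0]},{"linear":[0,-0.0105,0]},{"linear":[0,0,0]},{"linear":[0,0,0]},{"linear":[0,0,0]}], "grip": 1}}

```text
validation failed for argument at $.mo...
```

```bash
python3 - <<'E'
from h import *
s=get_state(); print(s["time_s"],s["ee_pos"],s["orientation"],s["joints"])
im,d,K,V=snap("wrist","w1")
print(proj(K,V,[.489,.221,.187]),proj(K,V,[.489,.221,.052]))
print("cam",-V[:3,:3].T@V[:3,3])
E
```

```text
0.15 [0.13302253 0.55890852 0.21386666] [-3.66288110e-01 -3.11972496e+00  2.11410586e-03] [ 1.12690850e+00  1.58877794e-01  1.59792963e+00 -1.83097910e-05
  1.38620051e+00 -2.10133861e-01]
[ 69.52380555 675.73330245] [139.687601   525.73021998]
cam [0.05408665 0.57824467 0.38274636]
```

View pics/w1.png

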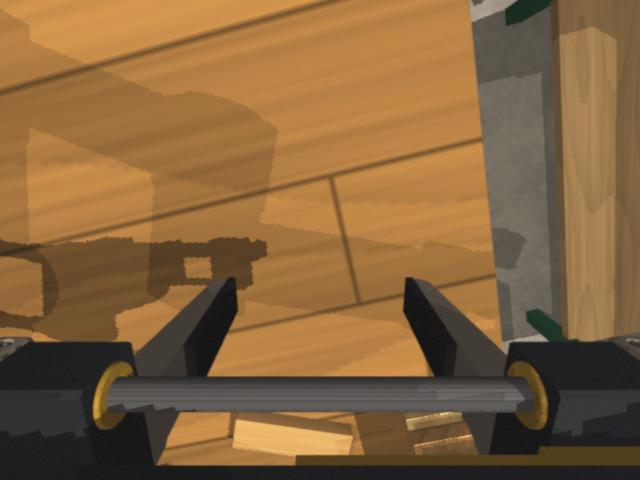

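Emit:
{"api": "play_rows", "payload": {"moves": [{"linear":[-0.01,-0.007,-0.005],"roll":0.0},{"linear":[-0.02,-0.0135,-0.005],"roll":0.0},{"linear":[-0.03,-0.0205,-0.005],"roll":0.0},{"linear":[-0.03,-0.0205,-0.005],"roll":0.0},{"linear":[-0.03,-0.0205,-0.005],"roll":0.0},{"linear":[-0.03,-0.0205,-0.005],"roll":0.0},{"linear":[-0.03,-0.0205,0.0],"roll":0.0},{"linear":[-0.03,-0.0205,0.0],"roll":0.0},{"linear":[-0.03,-0.0205,0.0],"roll":0.0},{"linear":[-0.03,-0.0205,0.0],"roll":0.0},{"linear":[-0.03,-0.0205,0.0],"roll":0.0},{"linear":[-0.02,-0.0205,0.0],"roll":0.0},{"linear":[-0.01,-0.0105,0.0],"roll":0.0},{"linear":[0.0,-0.0105,0.0],"roll":0.0},{"linear":[0.0,0.0,0.0],"roll":0.0},{"linear":[0.0,0.0,0.0],"roll":0.0},{"linear":[0.0,0.0,0.0],"roll":0.0}], "grip": 1.0}}

```text
time_s: 1.62
ee_pos: [0.3965, 0.2437, 0.2447]
orientation: [0.365, 3.12, 0.001]
ft_force: [0.9, -0.3, -0.1]
width: 0.0918
```

```bash
python3 - <<'E'
from h import *
s=get_state(); print(s["time_s"],s["ee_pos"],s["orientation"],s["joints"])
im,d,K,V=snap("wrist","w1")
print(proj(K,V,[.489,.221,.187]),proj(K,V,[.489,.221,.052]))
E
```

```text
1.6167 [0.39652122 0.24369697 0.2447326 ] [3.64854473e-01 3.12029085e+00 6.68573962e-04] [ 2.90254780e-01 -1.54697070e-01  1.85092123e+00  3.76886270e-04
  1.44516066e+00 -1.04778662e+00]
[318.88501704 371.95947661] [319.28674726 295.96102095]
```

View pics/w1.png

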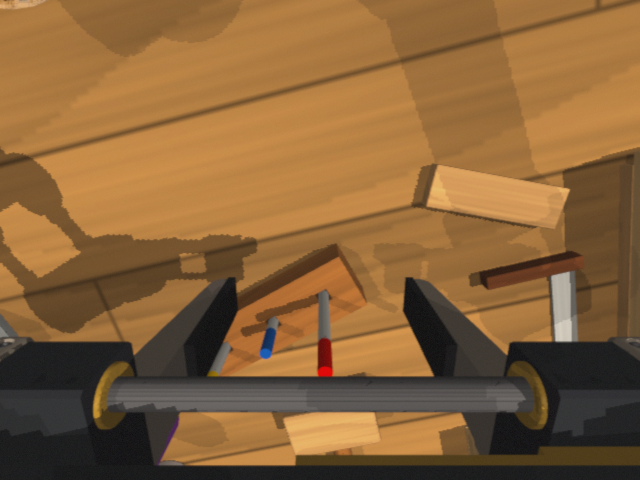

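```bash
python3 - <<'E'
from h import *
im,d,K,V=load("w1")
hsv=cv2.cvtColor(im,cv2.COLOR_RGB2HSV).astype(int)
m=((hsv[:,:,0]<6)|(hsv[:,:,0]>174))&(hsv[:,:,1]>170)&(hsv[:,:,2]>80); m[:330]=0; m[:,:300]=0;m[:,350:]=0
for r in range(336,378,3):
    c=np.where(m[r])[0]
    if len(c): print(r,c.min(),c.max(),im[r,(c.min()+c.max())//2],round(float(d[r,(c.min()+c.max())//2]),3))
for r in range(290,338,6): print(r,[tuple(int(q) for q in x) for x in im[r,316:332]])
for u,v in((325,372.),):
    print(onplane(K,V,u,v,.187))
print(onplane(K,V,323,295,.052))
cropz(im,270,270,100,110,6,"w1z")
# finger inner tips
E
```

```text
339 321 327 [110  18  11] 0.304
342 319 330 [110  14  14] 0.298
345 319 329 [107  10  10] 0.295
348 319 330 [108  17  14] 0.289
351 319 330 [108  13  12] 0.285
354 319 330 [107  14  13] 0.282
357 319 330 [107  14  10] 0.279
360 319 330 [106  11  10] 0.275
363 319 331 [112  12  12] 0.27
366 318 331 [165  11  10] 0.267
369 318 331 [223  10  10] 0.0
372 318 331 [223  10  10] 0.269
375 319 331 [219  10  10] 0.271
290 [(178, 109, 51), (178, 109, 53), (177, 107, 51), (175, 107, 50), (174, 107, 53), (165, 103, 56), (145, 97, 61), (124, 95, 74), (106, 91, 79), (92, 80, 72), (106, 81, 64), (147, 95, 56), (173, 108, 54), (176, 108, 52), (176, 108, 52), (174, 107, 52)]
296 [(80, 52, 29), (68, 48, 31), (77, 68, 60), (88, 84, 78), (88, 86, 80), (89, 86, 82), (93, 91, 85), (99, 97, 91), (105, 101, 95), (110, 106, 98), (115, 111, 104), (116, 112, 105), (101, 94, 86), (77, 59, 44), (101, 64, 34), (131, 82, 41)]
302 [(105, 67, 36), (105, 68, 36), (100, 78, 62), (89, 86, 79), (88, 85, 80), (91, 87, 83), (93, 91, 86), (99, 97, 92), (100, 98, 91), (108, 105, 98), (113, 109, 101), (119, 114, 106), (132, 
[... 690 characters left out ...]
, 100, 93), (106, 102, 95), (109, 106, 100), (115, 112, 105), (121, 115, 107), (140, 116, 98), (167, 115, 72), (183, 113, 55)]
326 [(183, 114, 55), (172, 110, 58), (134, 97, 70), (94, 87, 80), (89, 86, 81), (88, 86, 81), (92, 89, 84), (97, 94, 89), (102, 99, 92), (105, 101, 94), (107, 105, 97), (113, 110, 102), (119, 116, 106), (131, 119, 104), (158, 122, 87), (178, 127, 70)]
332 [(172, 121, 65), (153, 112, 67), (116, 97, 75), (92, 87, 80), (88, 86, 82), (88, 86, 80), (90, 88, 82), (96, 93, 87), (102, 99, 93), (105, 102, 96), (108, 104, 97), (112, 108, 101), (118, 113, 107), (124, 116, 108), (150, 121, 92), (170, 122, 68)]
[0.49014989 0.22568974 0.187     ]
[0.48880047 0.22551129 0.052     ]
```

View pics/w1z.png

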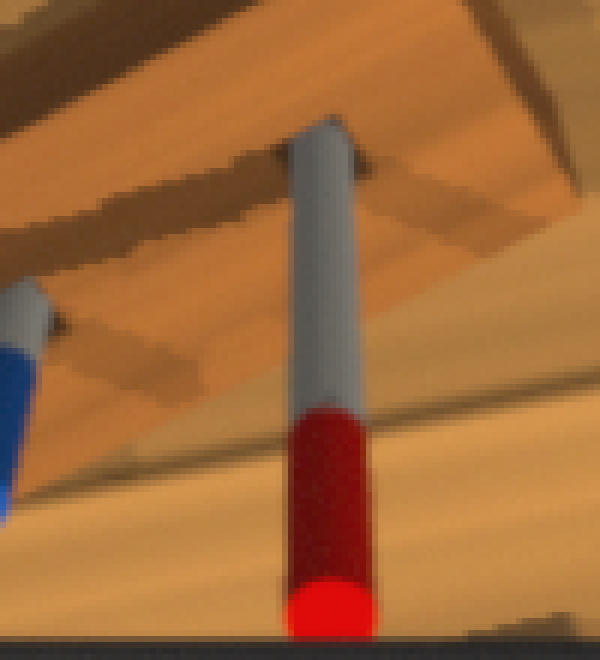

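```bash
python3 - <<'E'
from h import *
im,d,K,V=load("w1"); s=get_state(); p=s["ee_pos"]
from scipy.spatial.transform import Rotation as R
M=R.from_rotvec(s["orientation"]).as_matrix()
for a in (-.046,0,.046):
    for zz in (0,-.019): print(a,zz,proj(K,V,p+M@np.array([0,a,zz])))
cropz(im,200,260,250,80,3,"w1f")
T=load("top0")
print(M.round(4))
for g in (200,): print([int(x) for x in im[290,225:250].mean(1)],[int(x) for x in im[290,395:420].mean(1)])
E
```

```text
-0.046 0 [235.76476972 294.10868935]
-0.046 -0.019 [226.55924023 311.06348373]
0 0 [320.04316397 294.09670278]
0 -0.019 [320.01937317 311.05376539]
0.046 0 [404.35360753 294.08471165]
0.046 -0.019 [413.51892072 311.04404295]
[[-9.731e-01  2.303e-01  2.000e-04]
 [ 2.303e-01  9.731e-01  4.000e-04]
 [-1.000e-04  4.000e-04 -1.000e+00]]
[25, 25, 30, 24, 23, 21, 24, 22, 22, 19, 34, 72, 103, 112, 113, 101, 86, 83, 78, 71, 71, 72, 71, 69, 66] [106, 106, 107, 106, 105, 106, 107, 106, 96, 69, 32, 19, 20, 23, 22, 23, 20, 21, 25, 26, 24, 26, 25, 24, 27]
```

Emit:
{"api": "play_rows", "payload": {"moves": [{"linear":[-0.01,0.001,0.0],"roll":0.0},{"linear":[-0.02,0.001,0.0],"roll":0.0},{"linear":[-0.025,0.001,0.0],"roll":0.0},{"linear":[-0.02,0.0,0.0],"roll":0.0},{"linear":[-0.015,0.0,0.0],"roll":0.0},{"linear":[-0.005,0.0,0.0],"roll":0.0},{"linear":[0.0,0.0,0.0],"roll":0.0},{"linear":[0.0,0.0,0.0],"roll":0.0},{"linear":[0.0,0.0,0.0],"roll":0.0}]}}

```text
time_s: 2.42
ee_pos: [0.4896, 0.2245, 0.2446]
orientation: [-0.365, -3.12, -0.0]
ft_force: [-0.9, 0.2, -0.3]
width: 0.0915
```

```bash
python3 - <<'E'
from h import *
s=get_state(); print(s["time_s"],s["ee_pos"],s["orientation"])
im,d,K,V=snap("wrist","w2")
snap("scene","s2");im2,*_=load("s2"); cropz(im2,340,150,130,180,4,"s2z")
E
```

```text
2.4167 [0.48956867 0.22448715 0.24455847] [-3.64980882e-01 -3.11991327e+00 -6.93487589e-05]
```

View pics/w2.png

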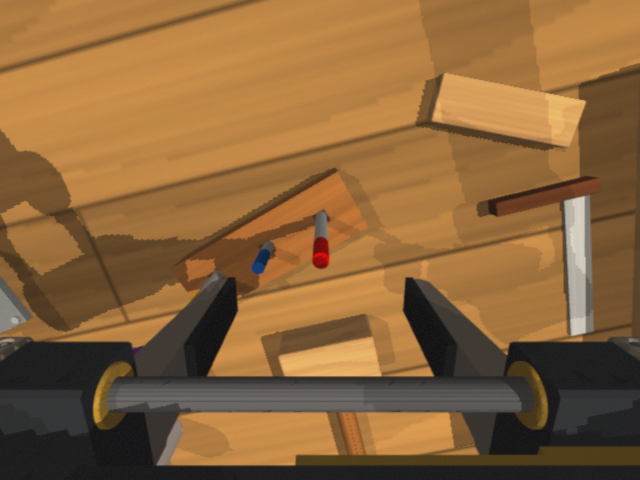

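View pics/s2z.png

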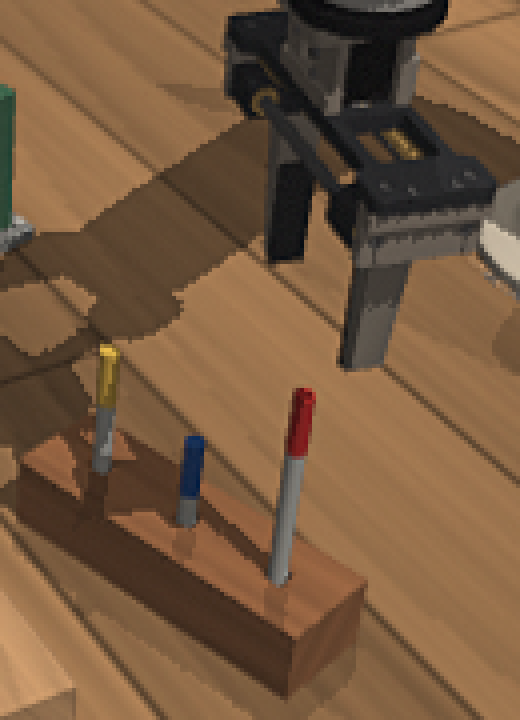

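```bash
python3 - <<'E'
from h import *
im,d,K,V=load("w2"); print(proj(K,V,[.4896,.2245,.187]))
hsv=cv2.cvtColor(im,cv2.COLOR_RGB2HSV).astype(int)
m=((hsv[:,:,0]<6)|(hsv[:,:,0]>174))&(hsv[:,:,1]>170)&(hsv[:,:,2]>180); m[:, :300]=0; m[:,350:]=0
bl=blobs(m); print(bl); print(onplane(K,V,*bl[0][0],.187))
im,d,K,V=load("s2"); print(proj(K,V,[.4896,.2245,.245]), proj(K,V,[.4896,.2245,.187]))
E
```

```text
[319.8824462  258.50985877]
[((np.float64(322.38), np.float64(256.0)), (np.int32(313), np.int32(253), np.int32(16), np.int32(11), np.int32(66)))]
[0.48817618 0.22665158 0.187     ]
[418.90830217 228.00193547] [415.60843191 249.34195589]
```

Emit:
{"api": "play_rows", "payload": {"moves": [{"linear":[0.0,0.001,0.007],"roll":0.0},{"linear":[0.0,0.0,0.015],"roll":0.0},{"linear":[0.0,0.0,0.02],"roll":0.0},{"linear":[0.0,0.0,0.02],"roll":0.0},{"linear":[0.0,0.0,0.02],"roll":0.0},{"linear":[0.0,0.0,0.02],"roll":0.0},{"linear":[0.0,0.0,0.01],"roll":0.0},{"linear":[0.0,0.0,0.0045],"roll":0.0},{"linear":[0.0,0.0,0.0],"roll":0.0},{"linear":[0.0,0.0,0.0],"roll":0.0},{"linear":[0.0,0.0,0.0],"roll":0.0}]}}

```text
time_s: 3.43
ee_pos: [0.4915, 0.2252, 0.1295]
orientation: [0.366, 3.118, 0.001]
ft_force: [0.4, 0.4, 0.7]
width: 0.0918
```

```bash
python3 - <<'E'
from h import *
s=get_state(); print(s["time_s"],s["ee_pos"],s["orientation"],s["ft_force"])
im,d,K,V=snap("wrist","w3"); cropz(im,200,180,240,180,3,"w3z")
E
```

```text
3.4333 [0.49148233 0.2252221  0.1295437 ] [3.65954103e-01 3.11771847e+00 1.25330810e-03] [0.35893025 0.40942381 0.74893376]
```

View pics/w3z.png

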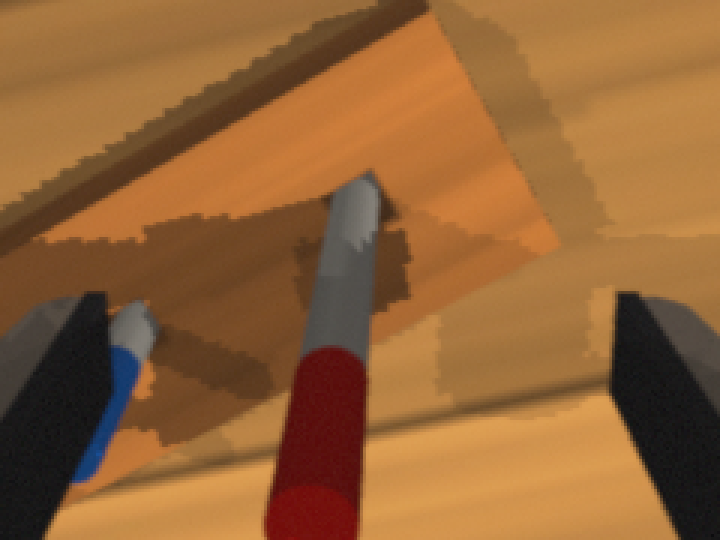

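```bash
python3 - <<'E'
from h import *
im,d,K,V=load("w3")
print(onplane(K,V,200+311/3,180+510/3,.187),onplane(K,V,200+335/3,180+352/3,.147),onplane(K,V,200+355/3,180+190/3,.052))
s=get_state(); print(s["ee_pos"])
snap("scene","s3"); a,*_=load("s3"); cropz(a,340,150,130,180,4,"s3z")
snap("top","t3"); a,*_=load("t3"); cropz(a,225,240,100,80,6,"t3z")
E
```

```text
[0.48562923 0.22037384 0.187     ] [0.48399991 0.22294638 0.147     ] [0.48652256 0.22527556 0.052     ]
[0.49145583 0.2252078  0.12951845]
```

View pics/s3z.png

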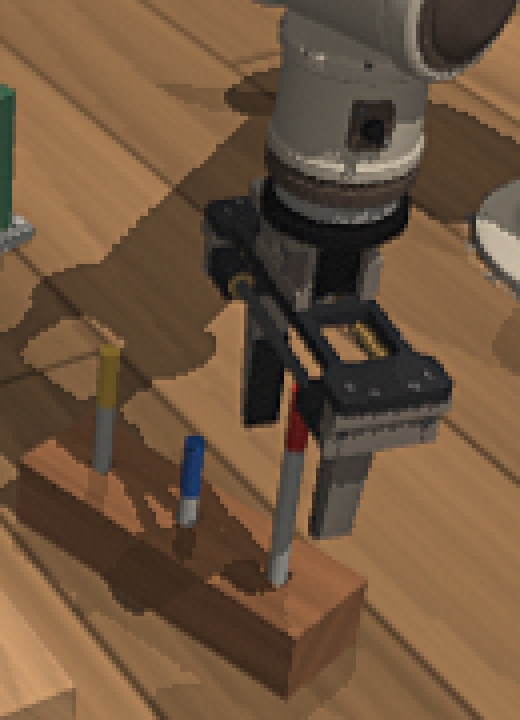

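View pics/w3.png

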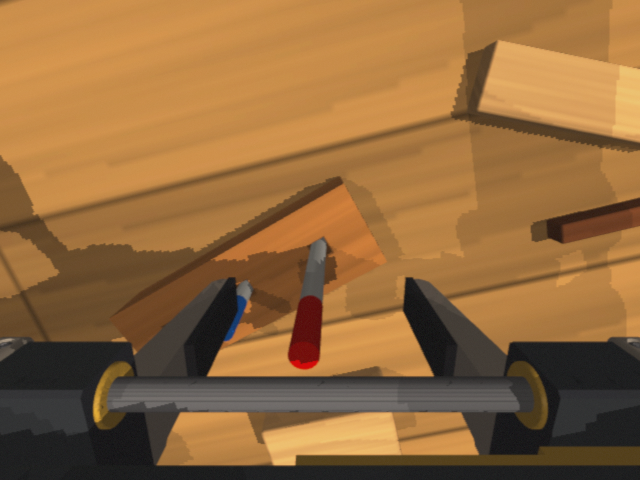

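Emit:
{"api": "play_rows", "payload": {"moves": [{"linear":[0.002,-0.001,0.0],"roll":0.0},{"linear":[0.002,-0.001,0.0],"roll":0.0},{"linear":[0.0,0.0,0.0],"roll":0.0}]}}

```text
time_s: 3.83
ee_pos: [0.4857, 0.2239, 0.1282]
orientation: [-0.366, -3.12, 0.0]
ft_force: [-0.3, 0.5, -0.5]
width: 0.0921
```

Emit:
{"api": "play_rows", "payload": {"moves": [{"linear":[0.0,0.0,0.0],"roll":0.0},{"linear":[0.0,0.0,0.0],"roll":0.0},{"linear":[0.0,0.0,0.0],"roll":0.0},{"linear":[0.0,0.0,0.0],"roll":0.0},{"linear":[0.0,0.0,0.0],"roll":0.0},{"linear":[0.0,0.0,0.0],"roll":0.0},{"linear":[0.0,0.0,0.0],"roll":0.0},{"linear":[0.0,0.0,0.0],"roll":0.0}], "grip": -1.0, "grip_force": 20.0}}

```text
time_s: 4.5
ee_pos: [0.4862, 0.2239, 0.1281]
orientation: [0.366, 3.12, -0.0]
ft_force: [0.0, -0.1, -0.3]
width: 0.0409
```

```bash
python3 - <<'E'
from h import *
s=get_state(); print(s["time_s"],s["ee_pos"],s["orientation"],s["ft_force"],s["moment"],s["width"])
im,d,K,V=snap("wrist","w4"); cropz(im,200,180,240,180,3,"w4z")
snap("scene","s4"); a,*_=load("s4"); cropz(a,340,150,130,180,4,"s4z")
E
```

```text
4.5 [0.48616005 0.22394617 0.1281035 ] [ 3.66456609e-01  3.12013287e+00 -2.68538345e-05] [ 0.00127197 -0.13802082 -0.33014927] [-0.02650019  0.00969629  0.05595647] 0.04085934724417948
```

View pics/w4z.png

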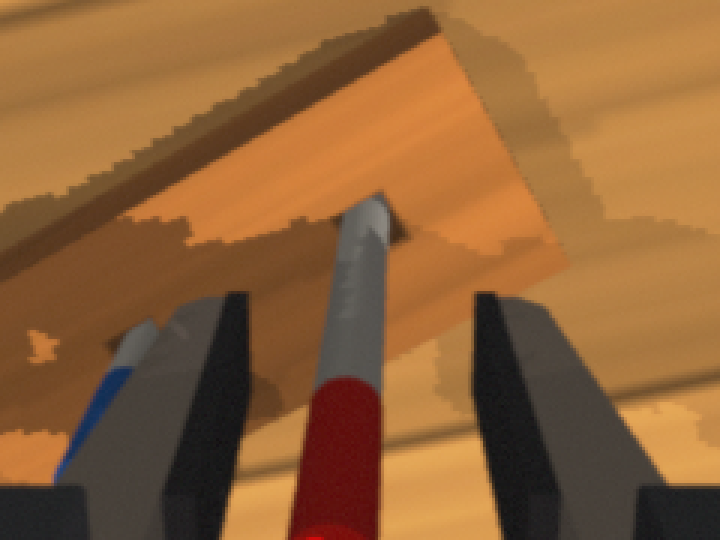

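View pics/s4z.png

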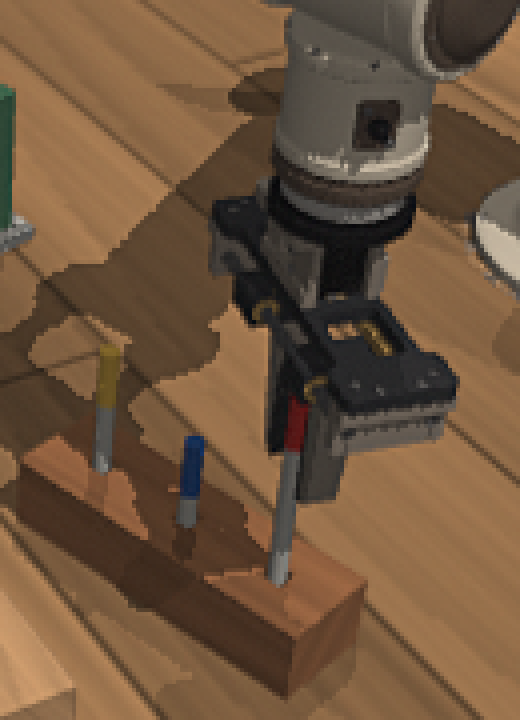

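Emit:
{"api": "play_rows", "payload": {"moves": [{"linear":[0.0,0.0,0.0],"roll":0.0},{"linear":[0.0,0.0,0.0],"roll":0.0},{"linear":[0.0,0.0,0.0],"roll":0.0},{"linear":[0.0,0.0,0.0],"roll":0.0},{"linear":[0.0,0.0,0.0],"roll":0.0},{"linear":[0.0,0.0,0.0],"roll":0.0},{"linear":[0.0,0.0,0.0],"roll":0.0},{"linear":[0.0,0.0,0.0],"roll":0.0}], "grip": -1.0, "grip_force": 20.0}}

```text
time_s: 5.27
ee_pos: [0.4862, 0.2243, 0.1281]
orientation: [0.366, 3.12, 0.001]
ft_force: [0.1, 2.0, -2.3]
width: 0.0118
```

Emit:
{"api": "play_rows", "payload": {"moves": [{"linear":[0.0,0.0,0.0],"roll":0.0},{"linear":[0.0,0.0,0.0],"roll":0.0},{"linear":[0.0,0.0,0.0],"roll":0.0}], "grip": -1.0, "grip_force": 45.0}}

```text
time_s: 5.52
ee_pos: [0.4862, 0.2243, 0.1281]
orientation: [0.366, 3.12, 0.001]
ft_force: [1.8, 4.2, -1.2]
width: 0.0111
```

```bash
python3 - <<'E'
from h import *
s=get_state(); print(s["time_s"],s["ee_pos"],s["orientation"],s["ft_force"],s["moment"],s["width"])
im,d,K,V=snap("wrist","w5"); cropz(im,200,180,240,180,3,"w5z")
snap("scene","s5"); a,*_=load("s5"); cropz(a,340,150,130,180,4,"s5z")
E
```

```text
5.5167 [0.48619085 0.2242716  0.12812414] [3.66454722e-01 3.11996087e+00 1.13215626e-03] [ 1.79165201  4.20086915 -1.1865368 ] [ 0.96604151 -0.23775496  0.06058548] 0.011089535840133823
```

View pics/w5z.png

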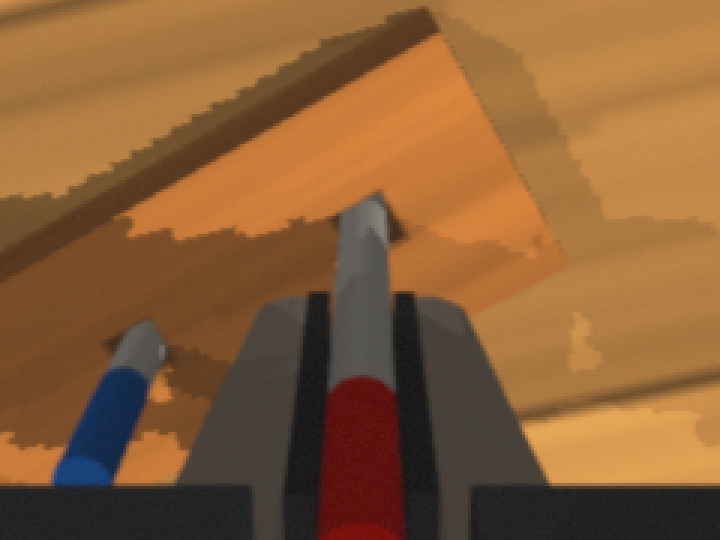

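View pics/s5z.png

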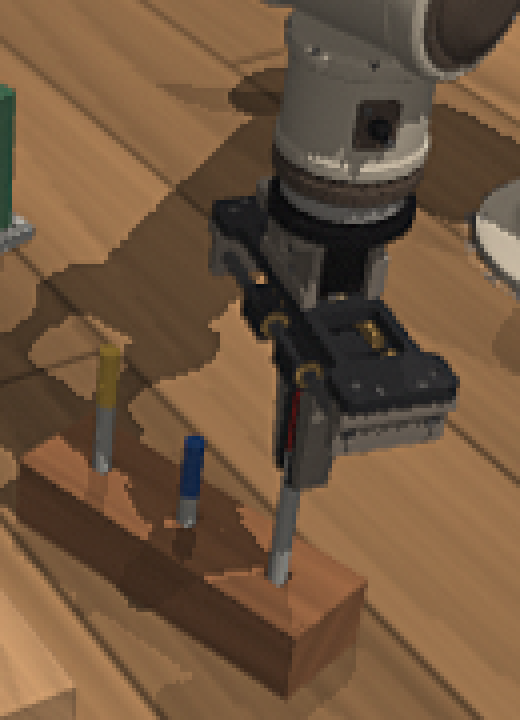

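Emit:
{"api": "play_rows", "payload": {"moves": [{"linear":[0.0,0.0,-0.003],"roll":0.0},{"linear":[0.0,0.0,-0.006],"roll":0.0},{"linear":[0.0,0.0,-0.01],"roll":0.0},{"linear":[0.0,0.0,-0.012],"roll":0.0},{"linear":[0.0,0.0,-0.015],"roll":0.0},{"linear":[0.0,0.0,-0.02],"roll":0.0},{"linear":[0.0,0.0,-0.02],"roll":0.0},{"linear":[0.0,0.0,-0.02],"roll":0.0},{"linear":[0.0,0.0,-0.02],"roll":0.0},{"linear":[0.0,0.0,-0.015],"roll":0.0},{"linear":[0.0,0.0,-0.009],"roll":0.0},{"linear":[0.0,0.0,0.0],"roll":0.0},{"linear":[0.0,0.0,0.0],"roll":0.0},{"linear":[0.0,0.0,0.0],"roll":0.0},{"linear":[0.0,0.0,0.0],"roll":0.0}]}}

```text
time_s: 6.87
ee_pos: [0.4853, 0.2236, 0.2765]
orientation: [-0.366, -3.117, 0.002]
ft_force: [-0.6, 0.7, -2.1]
width: 0.0107
```

```bash
python3 - <<'E'
from h import *
s=get_state(); print(s["time_s"],s["ee_pos"],s["orientation"],s["ft_force"],s["moment"],s["width"])
im,d,K,V=snap("wrist","w6"); cropz(im,200,120,240,180,3,"w6z")
p=s["ee_pos"]
print("expected nose px if vertical",proj(K,V,p-[0,0,.116]))
snap("scene","s6"); a,d,K,V=load("s6"); cropz(a,340,120,130,180,4,"s6z")
print(proj(K,V,p),proj(K,V,p-[0,0,.116]))
E
```

```text
6.8667 [0.48534054 0.22359909 0.27648841] [-3.66235259e-01 -3.11738176e+00  2.08330200e-03] [-0.64703277  0.71100987 -2.08469605] [-0.03041631  0.01837845 -0.00613824] 0.010677732674177022
expected nose px if vertical [320.14945721 236.09109522]
[422.18924958 215.04643617] [415.48592754 257.84957777]
```

View pics/w6z.png

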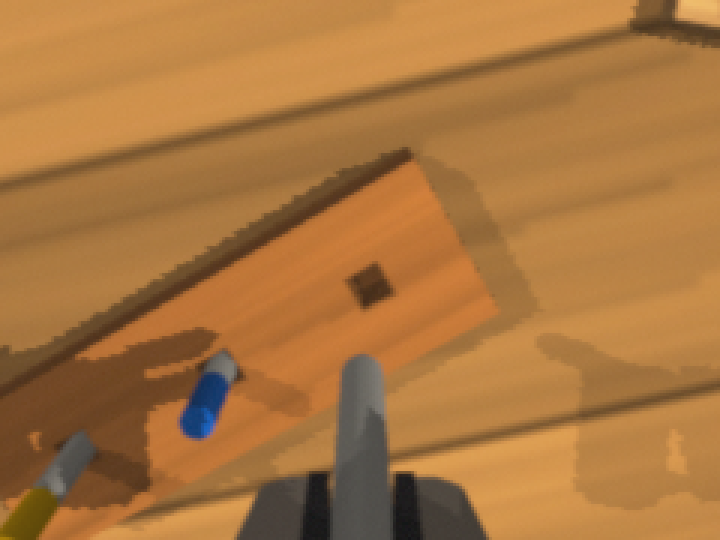

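View pics/s6z.png

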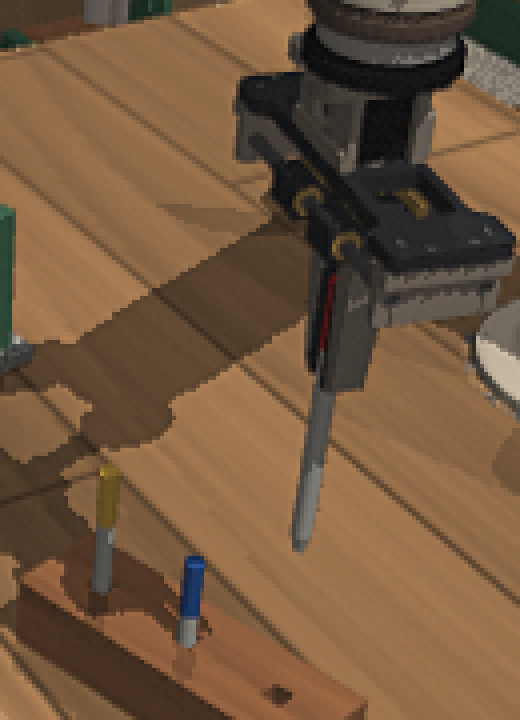

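```bash
cat >> h.py <<'E'
def bush(I,box):
    hsv=cv2.cvtColor(I,cv2.COLOR_RGB2HSV).astype(int); a,b,c,d=box
    m=np.zeros(hsv.shape[:2],np.uint8); m[a:b,c:d]=1; m&=((hsv[:,:,0]>10)&(hsv[:,:,0]<32)&(hsv[:,:,1]>90)).astype(np.uint8)
    n,l,s,c=cv2.connectedComponentsWithStats(m); i=1+s[1:,4].argmax()
    pts=np.argwhere(l==i)[:,::-1].astype(np.float32); return cv2.fitEllipse(cv2.convexHull(pts)),s[i]
E
python3 - <<'E'
from h import *
a,d,K,V=load("top0"); e,s=bush(a,(270,284,398,412)); print(e,s,onplane(K,V,*e[0],.135))
a,d,K,V=load("scene0"); e,s=bush(a,(173,182,309,321)); print(e,s,onplane(K,V,*e[0],.135))
e,s=bush(a,(192,199,310,321)); print(e,s,onplane(K,V,*e[0],.071))
# jig yaw by column line: top-view green hull rect
a,d,K,V=load("top0"); hsv=cv2.cvtColor(a,cv2.COLOR_RGB2HSV).astype(int)
m=np.zeros(hsv.shape[:2],bool); m[255:315,380:430]=1; m&=(hsv[:,:,0]>55)&(hsv[:,:,0]<95)&(hsv[:,:,1]>80)
print(cv2.minAreaRect(np.argwhere(m)[:,::-1].astype(np.float32)))
E
```

```text
((404.5766296386719, 275.8179626464844), (8.031498908996582, 8.365577697753906), 87.31298065185547) [401 272   9   8  53] [ 0.50450298 -0.24878261  0.135     ]
((314.5, 176.5), (4.163331985473633, 7.211102485656738), 90.0) [311 175   8   4  23] [ 0.50324268 -0.25078324  0.135     ]
((314.80340576171875, 194.86888122558594), (4.240602016448975, 7.639092445373535), 92.67759704589844) [311 193   8   5  24] [ 0.50311623 -0.25011967  0.071     ]
((405.5000305175781, 285.0000305175781), (38.24264144897461, 23.337818145751953), 78.69007110595703)
```

Emit:
{"api": "play_rows", "payload": {"moves": [{"linear":[-0.0017,-0.006,0.0],"roll":0.0},{"linear":[-0.0033,-0.012,0.0],"roll":0.0},{"linear":[-0.0056,-0.02,0.0],"roll":0.0},{"linear":[-0.0078,-0.028,0.0],"roll":0.0},{"linear":[-0.0089,-0.032,0.0],"roll":0.0},{"linear":[-0.0089,-0.032,0.0],"roll":0.0},{"linear":[-0.0089,-0.032,0.0],"roll":0.0},{"linear":[-0.0089,-0.032,0.0],"roll":0.0},{"linear":[-0.0089,-0.032,0.0],"roll":0.0},{"linear":[-0.0089,-0.032,0.0],"roll":0.0},{"linear":[-0.0089,-0.032,0.0],"roll":0.0},{"linear":[-0.0089,-0.032,0.0],"roll":0.0},{"linear":[-0.0089,-0.032,0.0],"roll":0.0},{"linear":[-0.0089,-0.032,0.0],"roll":0.0},{"linear":[-0.0078,-0.028,0.0],"roll":0.0},{"linear":[-0.0056,-0.02,0.0],"roll":0.0},{"linear":[-0.0033,-0.012,0.0],"roll":0.0},{"linear":[-0.0017,-0.006,0.0],"roll":0.0},{"linear":[-0.0013,-0.0045,0.0],"roll":0.0},{"linear":[0.0,0.0,0.0],"roll":0.0}]}}

```text
time_s: 8.63
ee_pos: [0.5039, -0.2497, 0.2781]
orientation: [-0.367, -3.12, -0.0]
ft_force: [0.1, 0.9, -1.2]
width: 0.0113
```

Emit:
{"api": "play_rows", "payload": {"moves": [{"linear":[0.0,0.0,0.0],"roll":0.0},{"linear":[0.0,0.0,0.0],"roll":0.0},{"linear":[0.0,0.0,0.0],"roll":0.0}]}}

```text
time_s: 8.88
ee_pos: [0.5042, -0.2486, 0.2783]
orientation: [0.364, 3.12, 0.0]
ft_force: [-0.1, -0.1, -0.8]
width: 0.0112
```

```bash
python3 - <<'E'
from h import *
s=get_state(); print(s["time_s"],s["ee_pos"],s["orientation"],s["ft_force"],s["moment"],s["width"])
im,d,K,V=snap("wrist","w7"); cropz(im,260,160,120,120,5,"w7z")
p=s["ee_pos"]
print("nose px",proj(K,V,p-[0,0,.116]))
snap("scene","s7"); a,d,K,V=load("s7"); cropz(a,280,110,80,100,6,"s7z")
print(proj(K,V,p),proj(K,V,p-[0,0,.116]))
E
```

```text
8.8833 [ 0.50419191 -0.24863388  0.27826472] [3.64355621e-01 3.12020344e+00 8.04620258e-05] [-0.05267033 -0.07923093 -0.82892778] [-0.0440749  -0.00829269 -0.03011485] 0.011200814150186922
nose px [319.92858451 235.75069589]
[314.11934567 132.06766257] [314.46019196 168.78799902]
```

View pics/w7z.png

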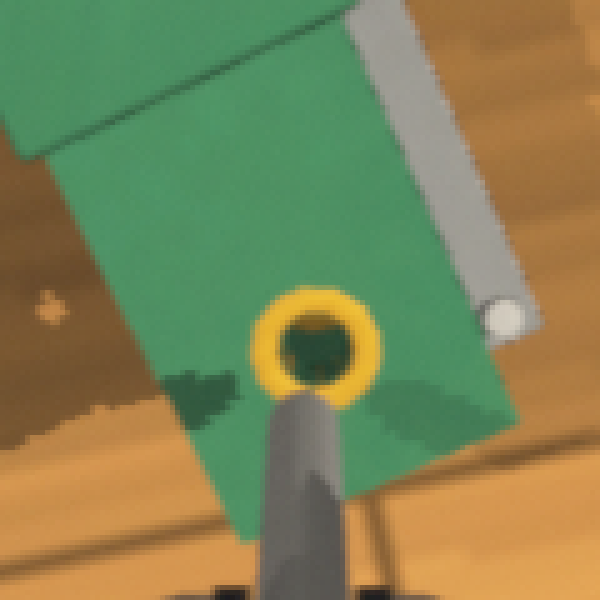

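View pics/s7z.png

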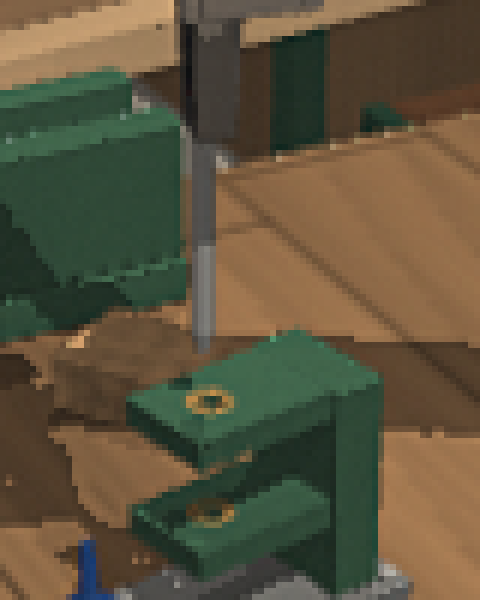

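```bash
cat >> h.py <<'E'
def axis(I,rows,c0,c1,smax=60):
    hsv=cv2.cvtColor(I,cv2.COLOR_RGB2HSV).astype(float); out=[]
    for r in rows:
        w=np.clip((smax+40-hsv[r,c0:c1,1])/40,0,1) # soft low-saturation mask
        if w.sum()>2: out.append((r,(w*np.arange(c0,c1)).sum()/w.sum(),w.sum()))
    return np.array(out)
E
python3 - <<'E'
from h import *
a,d,K,V=load("s7"); hsv=cv2.cvtColor(a,cv2.COLOR_RGB2HSV)
for r in (140,150,158,164,167,168,169): print(r,hsv[r,307:322,1],)
o=axis(a,range(136,167),308,320); 
p=np.polyfit(o[:,0],o[:,1],1); print(o[::3].round(2),p)
a,d,K,V=load("w7"); hsv=cv2.cvtColor(a,cv2.COLOR_RGB2HSV)
for r in (234,236,238,240,244,250,260,270): print(r,hsv[r,305:338,1])
e,s=bush(a,(210,250,300,345)); print(e,s,onplane(K,V,*e[0],.135))
E
```

```text
140 [ 90  96 108  98 111  25  12   6  47 130 129 129 129 128 126]
150 [ 92  94 108  75 107  23  11   8  40 128 132 128 129 127 127]
158 [ 91  96 105 122 109  21  15  10  39 130 131 127 127 125 128]
164 [121 117 118 130 126  16  11  10  39 129 131 127 130 128 127]
167 [118 117 118 119 125  94   9   5 110 125 122 122 122 118 122]
168 [118 119 117 119 123 101  30  55 119 128 130 119 102  79  68]
169 [118 122 119 119 121 129 114 130 119 115 101  69 105 107 100]
[[136.   314.34  10.25]
 [139.   312.54   5.52]
 [142.   313.2    4.25]
 [145.   313.15   4.28]
 [148.   313.07   4.4 ]
 [151.   312.76   4.9 ]
 [154.   312.79   4.97]
 [157.   312.85   4.7 ]
 [160.   313.15   4.28]
 [163.   313.5    4.  ]
 [166.   313.05   3.08]] [1.56799553e-04 3.13140294e+02]
234 [110 116 119 117 113  97 154 199 198 199 196 184 153 104  92 109 101  93
  81  91  86  97  96 116 176 197 200 201 198 174 112  98 119]
236 [110 110 114 115 117 102 106 167 195 199 198 196 192 182 153 112  94  90
  98 107 107 138 174 195 199 198 198 198 175 114  93 120 117]
238 [109 111 120 117 116 117 112  88 113 170 193 192 175 148 12
[... 234 characters left out ...]
0 117 117 114 113  73  25  23  22  22  22  19  22  26  23
  28  24  21  21  43  95 112 114 117 119 119 121 119 118 117]
250 [118 118 120 119 117 117 116 106  59  20  23  20  20  20  21  22  24  25
  23  26  26  20  34  75 109 114 116 117 116 121 120 120 118]
260 [109 114 119 116 119 116 113  73  20  22  23  20  25  25  20  21  21  19
  22  25  23  21  31  78 123 148 154 156 152 156 157 158 159]
270 [159 159 158 157 158 156 138  70  23  18  23  20  28  23  20  21  25  23
  17  20  23  23  23  58 131 156 158 158 160 156 155 155 153]
((322.6566467285156, 229.36041259765625), (24.725242614746094, 25.955848693847656), 103.64273071289062) [310 217  26  25 366] [ 0.5062105  -0.24647053  0.135     ]
```

```bash
python3 - <<'E'
from h import *
from scipy.spatial.transform import Rotation as R
a,d,K,V=load("w7"); cropz(a,270,220,100,170,4,"w7r")
s=get_state(); M=R.from_rotvec(s["orientation"]).as_matrix(); p=s["ee_pos"]
n=onplane(K,V,320.3,242.6,.162); b=onplane(K,V,322.66,229.36,.135)
print(n,b,"tool delta",M.T@(b-n),"nose in tool",M.T@(n-p))
# sensitivity with nose height
for z in(.159,.165): print(z,M.T@(b-onplane(K,V,320.3,242.6,z)))
hsv=cv2.cvtColor(a,cv2.COLOR_RGB2HSV).astype(int)
m=((hsv[:,:,0]<6)|(hsv[:,:,0]>174))&(hsv[:,:,1]>150)&(hsv[:,:,2]>50); m[:,:300]=0; m[:,345:]=0
for r in range(300,400,4):
    c=np.where(m[r])[0]
    if len(c): print(r,c.min(),c.max(),hsv[r,(c.min()+c.max())//2])
a,d,K,V=load("s7"); 
q=proj(K,V,[.504,-.25,.162])-proj(K,V,[.504,-.25,.135]); print("bush lifted px",np.array([314.5,176.5])+q)
J=[(proj(K,V,np.array([.504,-.25,.162])+M[:,i]*.001)-proj(K,V,[.504,-.25,.162])) for i in range(3)]; print(J)
E
```

```text
[ 0.51043349 -0.24977688  0.162     ] [ 0.50621084 -0.24646734  0.135     ] tool delta [0.00487526 0.00224584 0.02699948] nose in tool [-0.00631247  0.00058404  0.11622571]
0.159 [0.00579762 0.00224497 0.02399937]
0.165 [0.0039529  0.00224672 0.02999958]
308 313 327 [  2 214  99]
312 309 331 [  1 224  99]
316 309 332 [  1 229  99]
320 308 332 [  0 216  99]
324 308 332 [  1 226  97]
328 308 332 [  1 224  99]
332 307 333 [179 219  98]
336 307 333 [  1 222  99]
340 307 333 [  1 222  99]
344 307 333 [  1 219  98]
348 306 334 [  2 222  99]
352 306 334 [  1 226  98]
356 306 334 [  1 235 125]
360 306 334 [  2 231 127]
364 305 335 [  2 229 127]
368 305 335 [  1 227 127]
372 306 335 [  2 231 127]
376 309 332 [  2 157  81]
bush lifted px [314.42389779 168.48243165]
[array([ 0.32946006, -0.03878671]), array([0.07643775, 0.15834951]), array([0.00281395, 0.30029852])]
```

View pics/w7r.png

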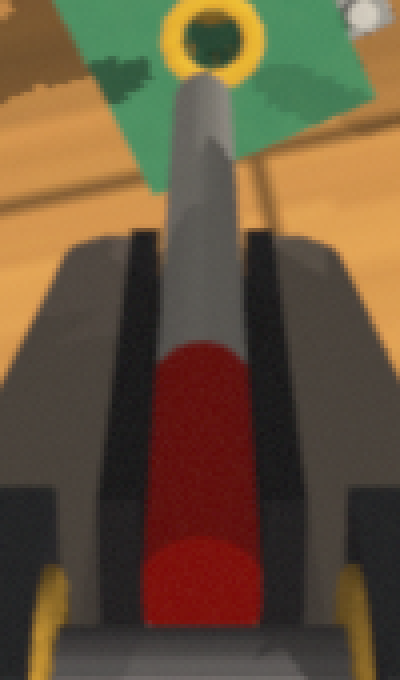

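```bash
python3 - <<'E'
from h import *
from scipy.spatial.transform import Rotation as R
a,d,K,V=load("w7")
s=get_state(); M=R.from_rotvec(s["orientation"]).as_matrix(); p=s["ee_pos"]
for off in (-.003,0,.003):
  for row,st,e in ((239.3,0,.003),(305.0,.135,.006),(354.2,.175,.006)):
    z=p[2]-.116+st+off; t=M.T@(onplane(K,V,320.2,row,z)-p); print(off,st,(t-[e,0,0])[:2].round(5))
print(d[365,320],d[310,320],d[245,320]); 
for r in (250,270,290,310,330,350,365): print(r, d[r,316:325].round(4))
print((V[:3,:3]@(p+[0,0,.059])+V[:3,3]))
E
```

```text
-0.003 0 [-0.00711  0.00049]
-0.003 0.135 [-0.00424  0.00051]
-0.003 0.175 [-0.00448  0.00052]
0 0 [-0.00622  0.00049]
0 0.135 [-0.00268  0.00051]
0 0.175 [-0.00236  0.00052]
0.003 0 [-0.00533  0.00049]
0.003 0.135 [-0.00112  0.00051]
0.003 0.175 [-0.00023  0.00052]
0.1309281 0.16338931 0.26691622
250 [0.2569 0.2549 0.2548 0.2531 0.2537 0.254  0.254  0.2539 0.2545]
270 [0.2167 0.2154 0.2139 0.2147 0.2134 0.213  0.2139 0.2128 0.2151]
290 [0.186  0.1858 0.1852 0.1846 0.1846 0.1849 0.1858 0.1862 0.1851]
310 [0.1641 0.1622 0.1626 0.1632 0.1634 0.1617 0.163  0.1629 0.1631]
330 [0.1465 0.1462 0.1441 0.1446 0.1441 0.1453 0.1451 0.1446 0.1457]
350 [0.1322 0.1311 0.1322 0.1307 0.131  0.1302 0.1312 0.1309 0.1318]
365 [0.13   0.1306 0.1279 0.1291 0.1309 0.1302 0.1299 0.1296 0.1307]
[-0.00045364  0.04620978  0.128673  ]
```

```bash
cat >> h.py <<'E'
from scipy.spatial.transform import Rotation as R
def leanfit(tag,r0,r1,c0,c1,p,rv):
    a,d,K,V=load(tag); M=R.from_rotvec(rv).as_matrix(); P=[]
    for r in range(r0,r1):
        for c in range(c0,c1):
            z=d[r,c]
            if z>0:
                q=np.linalg.inv(K)@[c,r,1.]*z; w=V[:3,:3].T@(q-V[:3,3]); P.append(M.T@(w-p))
    P=np.array(P); f=np.polyfit(P[:,2],P[:,0],1); res=P[:,0]-np.polyval(f,P[:,2]); g=abs(res)<.003
    f=np.polyfit(P[g,2],P[g,0],1); return f,res.std(),P[:,2].min(),P[:,2].max()
E
python3 - <<'E'
from h import *
s=get_state(); 
f=leanfit("w7",250,352,318,323,s["ee_pos"],s["orientation"]); print(f,np.degrees(f[0][0]), "axis x at TCP",f[0][1]-.006,"at nose",np.polyval(f[0],.116)-.006)
E
```

```text
(array([-0.01328678,  0.00235456]), np.float64(0.00031157339208927846), np.float64(-0.05662541969730834), np.float64(0.07308773925001556)) -0.7612761603865009 axis x at TCP -0.00364543705554354 at nose -0.005186703015362984
```

Emit:
{"api": "play_rows", "payload": {"moves": [{"linear":[0.001,0.0008,0.002],"roll":0.0},{"linear":[0.0012,0.0008,0.005],"roll":0.0},{"linear":[0.0012,0.0007,0.006],"roll":0.0},{"linear":[0.0,0.0,0.005],"roll":0.0},{"linear":[0.0,0.0,0.002],"roll":0.0},{"linear":[0.0,0.0,0.001],"roll":0.0},{"linear":[0.0,0.0,0.0],"roll":0.0},{"linear":[0.0,0.0,0.0],"roll":0.0},{"linear":[0.0,0.0,0.0],"roll":0.0}]}}

```text
time_s: 9.73
ee_pos: [0.5014, -0.2467, 0.2574]
orientation: [0.366, 3.12, -0.001]
ft_force: [-0.0, 0.3, -1.6]
width: 0.0111
```

```bash
python3 - <<'E'
from h import *
s=get_state(); print(s["time_s"],s["ee_pos"],s["orientation"],s["ft_force"],s["moment"],s["width"])
im,d,K,V=snap("wrist","w8"); cropz(im,280,190,80,80,7,"w8z")
p=s["ee_pos"]
f=leanfit("w8",252,352,318,323,p,s["orientation"]); print(f[0],f[1],"nose x",np.polyval(f[0],.116)-.006)
e,sb=bush(im,(210,250,300,345)); b=onplane(K,V,*e[0],.135); print(e,sb,b,R.from_rotvec(s["orientation"]).as_matrix().T@(b-p))
snap("scene","s8"); a,d,K,V=load("s8"); cropz(a,290,140,50,60,10,"s8z")
print(proj(K,V,p-[0,0,.116]))
E
```

```text
9.7333 [ 0.50138222 -0.24670763  0.2574146 ] [ 3.66406401e-01  3.11969057e+00 -5.51078687e-04] [-0.03045517  0.30847379 -1.57210407] [ 0.04473681 -0.01257445 -0.01745873] 0.011120243369188338
[-0.01390375  0.00229374] 0.00029815316267587825 nose x -0.005319095459521241
((321.6424865722656, 238.56248474121094), (25.453292846679688, 27.7611083984375), 84.01773834228516) [308 226  28  24 326] [ 0.50613257 -0.24631096  0.135     ] [-0.0044684   0.00152266  0.12241639]
[315.64988843 175.07171356]
```

View pics/w8z.png

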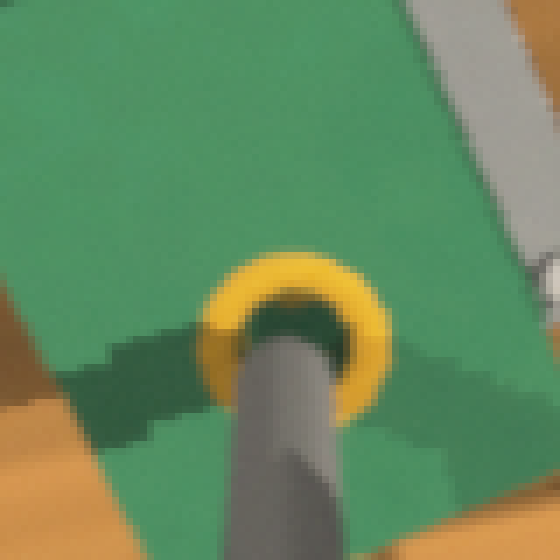

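View pics/s8z.png

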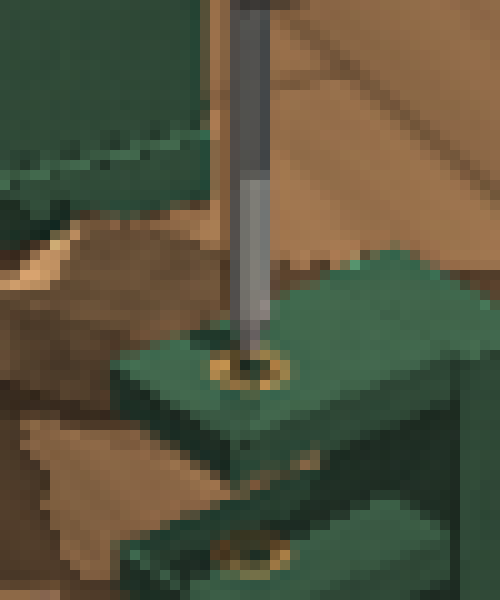

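Emit:
{"api": "play_rows", "payload": {"moves": [{"linear":[0.0004,0.0006,0.0],"roll":0.0},{"linear":[0.0003,0.0005,0.0],"roll":0.0},{"linear":[0.0,0.0,0.001],"roll":0.0},{"linear":[0.0,0.0,0.002],"roll":0.0},{"linear":[0.0,0.0,0.002],"roll":0.0},{"linear":[0.0,0.0,0.002],"roll":0.0},{"linear":[0.0,0.0,0.002],"roll":0.0},{"linear":[0.0,0.0,0.002],"roll":0.0},{"linear":[0.0,0.0,0.001],"roll":0.0},{"linear":[0.0,0.0,0.0],"roll":0.0},{"linear":[0.0,0.0,0.0],"roll":0.0}]}}

```text
time_s: 10.75
ee_pos: [0.5008, -0.2453, 0.245]
orientation: [-0.366, -3.12, -0.0]
ft_force: [-0.0, -0.6, -2.4]
width: 0.0113
```

```bash
python3 - <<'E'
from h import *
s=get_state(); print(s["time_s"],s["ee_pos"],s["orientation"],s["ft_force"],s["moment"],s["width"])
im,d,K,V=snap("wrist","w9"); cropz(im,280,190,80,80,7,"w9z")
p=s["ee_pos"]
f=leanfit("w9",252,352,318,323,p,s["orientation"]); print(f[0],f[1],"nose x",np.polyval(f[0],.116)-.006)
snap("scene","s9"); a,d,K,V=load("s9"); cropz(a,290,140,50,60,10,"s9z")
E
```

```text
10.75 [ 0.50080682 -0.24530519  0.24504848] [-3.66393320e-01 -3.12007521e+00 -4.40468247e-05] [-0.02909297 -0.61343159 -2.44703409] [-0.00175601 -0.02038049  0.01016195] 0.011306815971824048
[-0.01277766  0.00230605] 0.0003014242578689411 nose x -0.005176155441120837
```

View pics/w9z.png

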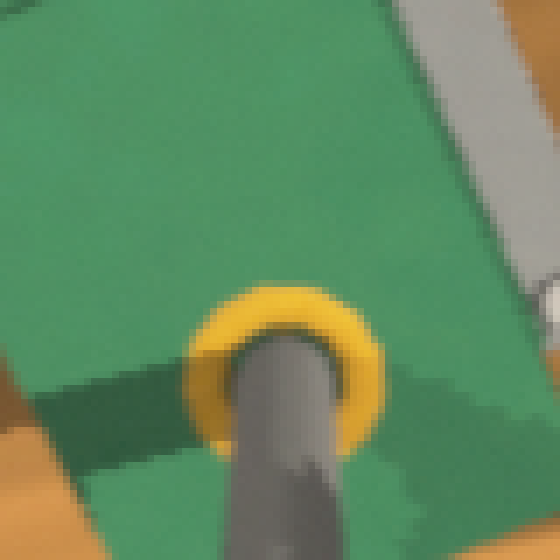

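View pics/s9z.png

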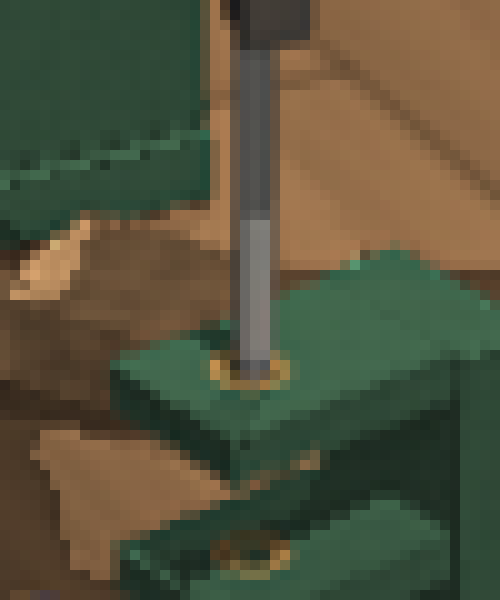

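Emit:
{"api": "play_rows", "payload": {"moves": [{"linear":[-0.0006,0.0,0.001],"roll":0.0},{"linear":[0.0,0.0,0.002],"roll":0.0},{"linear":[0.0,0.0,0.002],"roll":0.0},{"linear":[0.0,0.0,0.002],"roll":0.0},{"linear":[0.0,0.0,0.002],"roll":0.0},{"linear":[0.0,0.0,0.001],"roll":0.0},{"linear":[0.0,0.0,0.0],"roll":0.0},{"linear":[0.0,0.0,0.0],"roll":0.0}]}}

```text
time_s: 11.52
ee_pos: [0.5014, -0.2454, 0.235]
orientation: [-0.366, -3.12, -0.0]
ft_force: [-0.4, 0.1, -1.6]
width: 0.011
```

```bash
python3 - <<'E'
from h import *
s=get_state(); print(s["time_s"],s["ee_pos"],s["orientation"],s["ft_force"],s["moment"],s["width"])
im,d,K,V=snap("wrist","w10"); cropz(im,280,200,80,80,7,"w10z")
p=s["ee_pos"]
f=leanfit("w10",260,352,318,323,p,s["orientation"]); print(f[0],f[1],"nose x",np.polyval(f[0],.116)-.006)
E
```

```text
11.5167 [ 0.50135624 -0.24543703  0.23504894] [-3.66424154e-01 -3.12000637e+00 -7.96518737e-05] [-0.35443667  0.05319589 -1.58497573] [ 0.00949922 -0.01144624  0.00963323] 0.011038160688863975
[-0.01340831  0.00230614] 0.00031044034426644336 nose x -0.005249222406323905
```

View pics/w10z.png

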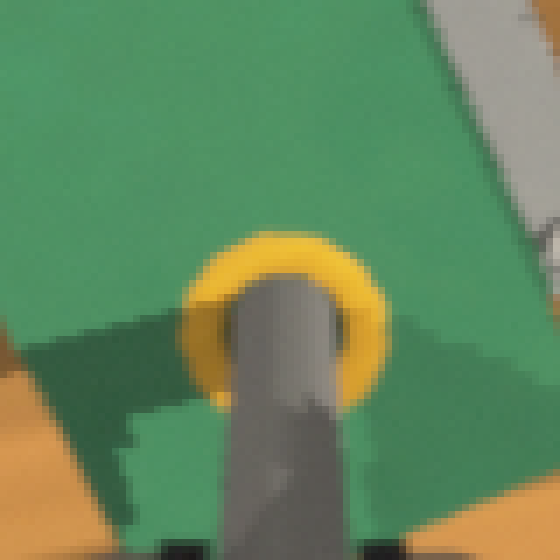

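Emit:
{"api": "play_rows", "payload": {"moves": [{"linear":[-0.0004,0.0,0.0],"roll":0.0},{"linear":[-0.0003,-0.0,0.001],"roll":0.0},{"linear":[0.0,0.0,0.002],"roll":0.0},{"linear":[0.0,0.0,0.003],"roll":0.0},{"linear":[0.0,0.0,0.003],"roll":0.0},{"linear":[0.0,0.0,0.003],"roll":0.0},{"linear":[-0.0003,0.0,0.003],"roll":0.0},{"linear":[0.0,0.0,0.003],"roll":0.0},{"linear":[0.0,0.0,0.002],"roll":0.0},{"linear":[0.0,0.0,0.0],"roll":0.0},{"linear":[0.0,0.0,0.0],"roll":0.0}]}}

```text
time_s: 12.48
ee_pos: [0.5023, -0.2457, 0.215]
orientation: [-0.366, -3.12, -0.0]
ft_force: [0.6, 0.3, -1.0]
width: 0.0111
```

```bash
python3 - <<'E'
from h import *
s=get_state(); print(s["time_s"],s["ee_pos"],s["orientation"],s["ft_force"],s["moment"],s["width"])
im,d,K,V=snap("wrist","w11"); cropz(im,280,210,80,80,7,"w11z")
p=s["ee_pos"]
f=leanfit("w11",275,352,318,323,p,s["orientation"]); print(f[0],f[1],"nose x",np.polyval(f[0],.116)-.006)
snap("scene","s11"); a,d,K,V=load("s11"); cropz(a,290,140,50,60,10,"s11z")
E
```

```text
12.4833 [ 0.50232589 -0.24565585  0.21497774] [-3.66418368e-01 -3.11997071e+00 -1.38645617e-04] [ 0.59729155  0.31082471 -1.01090548] [0.00694909 0.03864926 0.04487347] 0.011135076697513667
[-0.01444235  0.00228226] 0.0003178479009919777 nose x -0.005393053489742325
```

View pics/w11z.png

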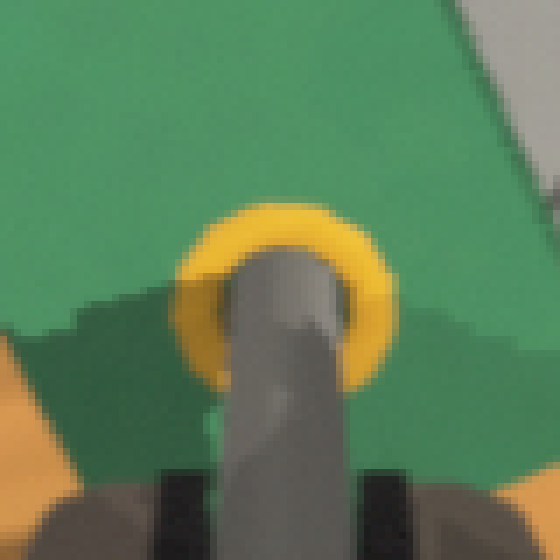

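View pics/s11z.png

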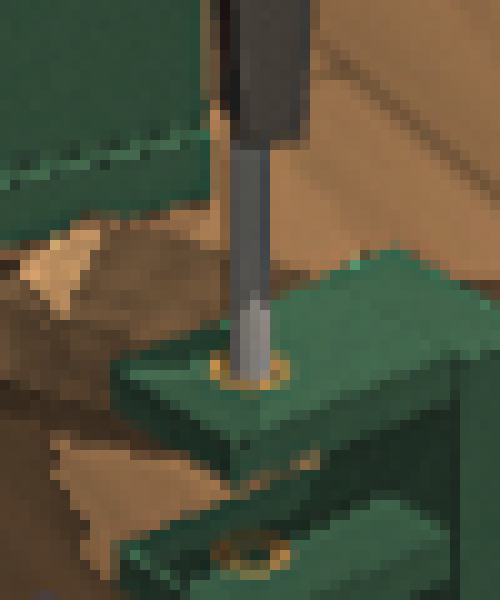

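Emit:
{"api": "play_rows", "payload": {"moves": [{"linear":[-0.0005,0.0,0.0],"roll":0.0},{"linear":[0.0,0.0,0.0],"roll":0.0},{"linear":[0.0,0.0,0.0],"roll":0.0}]}}

```text
time_s: 12.83
ee_pos: [0.5029, -0.2459, 0.2152]
orientation: [0.366, 3.12, -0.0]
ft_force: [-0.2, 0.2, -1.8]
width: 0.011
```

Emit:
{"api": "play_rows", "payload": {"moves": [{"linear":[-0.0005,0.0,0.0],"roll":0.0},{"linear":[0.0,0.0,0.0],"roll":0.0},{"linear":[0.0,0.0,0.0],"roll":0.0}]}}

```text
time_s: 13.08
ee_pos: [0.5033, -0.2459, 0.2151]
orientation: [-0.366, -3.12, 0.0]
ft_force: [0.0, -0.7, -2.5]
width: 0.0112
```

Emit:
{"api": "play_rows", "payload": {"moves": [{"linear":[-0.0005,0.0,0.0],"roll":0.0},{"linear":[0.0,0.0,0.0],"roll":0.0},{"linear":[0.0,0.0,0.0],"roll":0.0}]}}

```text
time_s: 13.33
ee_pos: [0.5036, -0.246, 0.2151]
orientation: [-0.366, -3.12, -0.0]
ft_force: [-0.9, -0.4, -1.2]
width: 0.0118
```

Emit:
{"api": "play_rows", "payload": {"moves": [{"linear":[-0.0005,0.0,0.0],"roll":0.0},{"linear":[0.0,0.0,0.0],"roll":0.0},{"linear":[0.0,0.0,0.0],"roll":0.0}]}}

```text
time_s: 13.58
ee_pos: [0.5039, -0.2461, 0.215]
orientation: [-0.366, -3.119, -0.0]
ft_force: [-1.7, -0.2, -0.3]
width: 0.0115
```

Emit:
{"api": "play_rows", "payload": {"moves": [{"linear":[-0.0005,0.0,0.0],"roll":0.0},{"linear":[0.0,0.0,0.0],"roll":0.0},{"linear":[0.0,0.0,0.0],"roll":0.0}]}}

```text
time_s: 13.83
ee_pos: [0.5043, -0.2462, 0.215]
orientation: [-0.366, -3.119, -0.0]
ft_force: [-4.0, 1.7, 0.5]
width: 0.0113
```

```bash
python3 - <<'E'
from h import *
s=get_state(); print(s["time_s"],s["ee_pos"],s["orientation"],s["ft_force"],s["moment"],s["width"])
im,d,K,V=snap("wrist","w12"); cropz(im,280,210,80,80,7,"w12z")
p=s["ee_pos"]
f=leanfit("w12",275,352,318,323,p,s["orientation"]); print(f[0],f[1],"nose x",np.polyval(f[0],.116)-.006)
E
```

```text
13.8333 [ 0.50430072 -0.24615932  0.21501698] [-3.66241868e-01 -3.11877243e+00 -3.77880472e-04] [-4.00174578  1.71474581  0.4573122 ] [ 0.3236161   1.17024009 -0.01126803] 0.011287833648884953
[-0.00845094  0.00247969] 0.0003381660074169583 nose x -0.004500619611166368
```

View pics/w12z.png

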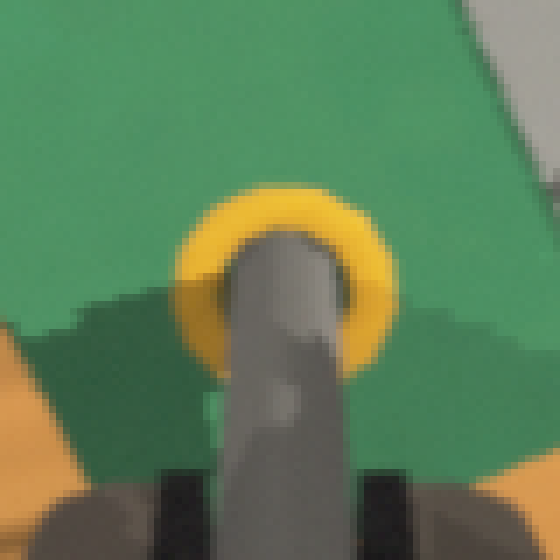

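Emit:
{"api": "play_rows", "payload": {"moves": [{"linear":[-0.0005,0.0,0.0],"roll":0.0},{"linear":[-0.0004,0.0,0.0],"roll":0.0},{"linear":[0.0,0.0,0.0],"roll":0.0},{"linear":[0.0,0.0,0.0],"roll":0.0}]}}

```text
time_s: 14.22
ee_pos: [0.5047, -0.2463, 0.215]
orientation: [-0.366, -3.117, -0.001]
ft_force: [-6.7, 1.0, 2.6]
width: 0.0112
```

Emit:
{"api": "play_rows", "payload": {"moves": [{"linear":[0.0008,0.0,0.0],"roll":0.0},{"linear":[0.0,0.0,0.0],"roll":0.0},{"linear":[0.0,0.0,0.0],"roll":0.0}]}}

```text
time_s: 14.47
ee_pos: [0.5044, -0.2462, 0.215]
orientation: [-0.366, -3.119, -0.0]
ft_force: [-5.9, 0.8, 0.0]
width: 0.0113
```

```bash
python3 - <<'E'
from h import *
s=get_state(); print(s["time_s"],s["ee_pos"],s["orientation"],s["ft_force"],s["moment"],s["width"])
im,d,K,V=snap("wrist","w13"); cropz(im,280,210,80,80,7,"w13z")
p=s["ee_pos"]
f=leanfit("w13",275,352,318,323,p,s["orientation"]); print(f[0],f[1],"nose x",np.polyval(f[0],.116)-.006)
E
```

```text
14.4667 [ 0.50443021 -0.24616071  0.21499878] [-3.66295844e-01 -3.11888143e+00 -3.78432445e-04] [-5.92199048  0.75218547  0.03289154] [ 0.31707604  1.37767098 -0.02393439] 0.011293539263742084
[-0.00991365  0.00248455] 0.00032434770713536426 nose x -0.00466543230391916
```

Emit:
{"api": "play_rows", "payload": {"moves": [{"linear":[0.0,0.0,0.0],"roll":0.0},{"linear":[0.0,0.0,0.0],"roll":0.0},{"linear":[0.0,0.0,0.0],"roll":0.0},{"linear":[0.0,0.0,0.0],"roll":0.0}], "grip": -1.0, "grip_force": 15.0}}

```text
time_s: 14.85
ee_pos: [0.5051, -0.2463, 0.215]
orientation: [0.366, 3.12, 0.0]
ft_force: [-2.7, -0.0, -1.2]
width: 0.0118
```

```bash
python3 - <<'E'
from h import *
s=get_state(); print(s["time_s"],s["ee_pos"],s["orientation"],s["ft_force"],s["moment"],s["width"])
im,d,K,V=snap("wrist","w14"); cropz(im,270,200,100,170,4,"w14z")
p=s["ee_pos"]
f=leanfit("w14",275,352,318,323,p,s["orientation"]); print(f[0],f[1],"nose x",np.polyval(f[0],.116)-.006)
E
```

```text
14.85 [ 0.50508293 -0.24629668  0.21499656] [3.66351354e-01 3.11975343e+00 9.42007163e-06] [-2.66286708 -0.03185898 -1.17550004] [ 0.12884556  0.6192276  -0.00952043] 0.011764678303211066
[-0.00179765  0.00288515] 0.00031903051508401416 nose x -0.003323372218300122
```

View pics/w14z.png

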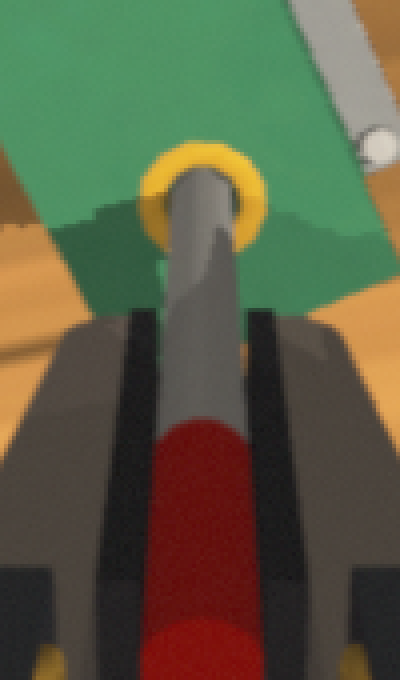

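Emit:
{"api": "play_rows", "payload": {"moves": [{"linear":[-0.0004,0.0,0.0],"roll":0.0},{"linear":[0.0,0.0,0.0],"roll":0.0},{"linear":[0.0,0.0,0.0],"roll":0.0}]}}

```text
time_s: 15.15
ee_pos: [0.5053, -0.2464, 0.215]
orientation: [-0.366, -3.12, -0.0]
ft_force: [-2.5, 0.4, -1.5]
width: 0.0114
```

Emit:
{"api": "play_rows", "payload": {"moves": [{"linear":[0.0,0.0,0.0],"roll":0.0},{"linear":[0.0,0.0,0.0],"roll":0.0},{"linear":[0.001,0.0,0.0],"roll":0.0},{"linear":[0.0,0.0,0.0],"roll":0.0},{"linear":[0.0,0.0,0.0],"roll":0.0}], "grip": -1.0, "grip_force": 40.0}}

```text
time_s: 15.57
ee_pos: [0.5047, -0.2462, 0.2152]
orientation: [0.366, 3.119, -0.0]
ft_force: [-1.6, 0.8, -0.9]
width: 0.0116
```

Emit:
{"api": "play_rows", "payload": {"moves": [{"linear":[0.0005,0.0,0.0],"roll":0.0},{"linear":[0.0,0.0,0.0],"roll":0.0},{"linear":[0.0,0.0,0.0],"roll":0.0}]}}

```text
time_s: 15.82
ee_pos: [0.5042, -0.2462, 0.2154]
orientation: [0.366, 3.119, -0.001]
ft_force: [0.7, 0.6, -1.1]
width: 0.0113
```

Emit:
{"api": "play_rows", "payload": {"moves": [{"linear":[0.0005,0.0,0.0],"roll":0.0},{"linear":[0.0,0.0,0.0],"roll":0.0},{"linear":[0.0,0.0,0.0],"roll":0.0}]}}

```text
time_s: 16.07
ee_pos: [0.5034, -0.246, 0.2152]
orientation: [0.366, 3.12, -0.0]
ft_force: [-0.4, 0.4, -1.3]
width: 0.0114
```

```bash
python3 - <<'E'
from h import *
s=get_state(); print(s["time_s"],s["ee_pos"],s["orientation"],s["ft_force"],s["moment"],s["width"])
im,d,K,V=snap("wrist","w15"); cropz(im,280,210,80,80,7,"w15z")
p=s["ee_pos"]
f=leanfit("w15",275,352,318,323,p,s["orientation"]); print(f[0],f[1],"nose x",np.polyval(f[0],.116)-.006)
E
```

```text
16.0667 [ 0.50341653 -0.24596868  0.21518381] [ 3.66384103e-01  3.11987357e+00 -2.40206521e-04] [-0.37233296  0.36312007 -1.29181708] [0.00850231 0.04666266 0.00698978] 0.011442484544745354
[-0.00554258  0.00271168] 0.0003200489279280888 nose x -0.003931258865677812
```

View pics/w15z.png

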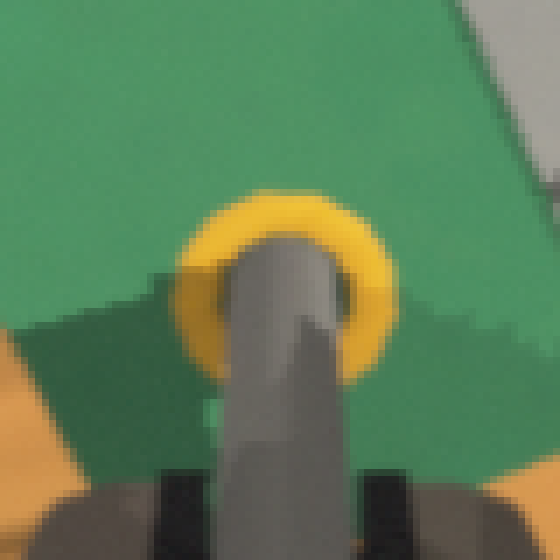

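Emit:
{"api": "play_rows", "payload": {"moves": [{"linear":[0.0,0.0,0.001],"roll":0.0},{"linear":[0.0,0.0,0.002],"roll":0.0},{"linear":[0.0,0.0,0.003],"roll":0.0},{"linear":[0.0,0.0,0.003],"roll":0.0},{"linear":[0.0,0.0,0.003],"roll":0.0},{"linear":[0.0,0.0,0.003],"roll":0.0},{"linear":[0.0,0.0,0.003],"roll":0.0},{"linear":[0.0,0.0,0.003],"roll":0.0},{"linear":[0.0,0.0,0.002],"roll":0.0},{"linear":[0.0,0.0,0.001],"roll":0.0},{"linear":[0.0,0.0,0.0],"roll":0.0},{"linear":[0.0,0.0,0.0],"roll":0.0}]}}

```text
time_s: 17.12
ee_pos: [0.5034, -0.2459, 0.1912]
orientation: [0.366, 3.12, -0.0]
ft_force: [-0.1, -0.4, -1.4]
width: 0.0114
```

```bash
python3 - <<'E'
from h import *
s=get_state(); print(s["time_s"],s["ee_pos"],s["orientation"],s["ft_force"],s["moment"],s["width"])
im,d,K,V=snap("wrist","w16"); cropz(im,280,210,80,80,7,"w16z")
p=s["ee_pos"]
f=leanfit("w16",300,352,318,323,p,s["orientation"]); print(f[0],f[1],"nose x",np.polyval(f[0],.116)-.006)
snap("scene","s16"); a,d,K,V=load("s16"); cropz(a,290,150,50,60,10,"s16z")
E
```

```text
17.1167 [ 0.50338472 -0.2459453   0.19115489] [ 3.66368371e-01  3.12006980e+00 -1.01811710e-04] [-0.06249884 -0.37295586 -1.40404066] [0.01489637 0.00710765 0.00255652] 0.011363833831825577
[-0.00487678  0.00274404] 0.00034695934596629927 nose x -0.0038216612836539073
```

View pics/s16z.png

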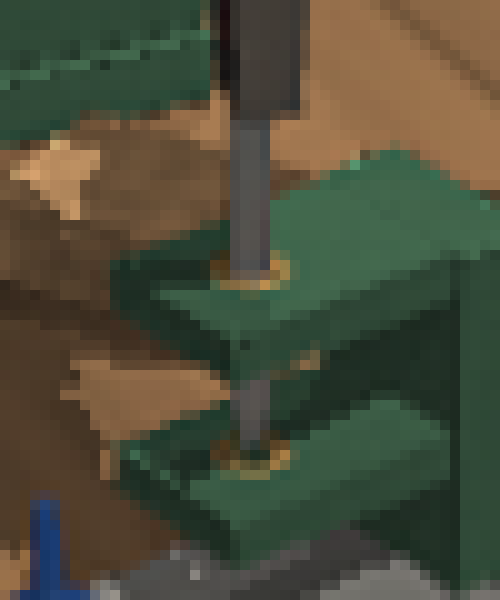

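View pics/w16z.png

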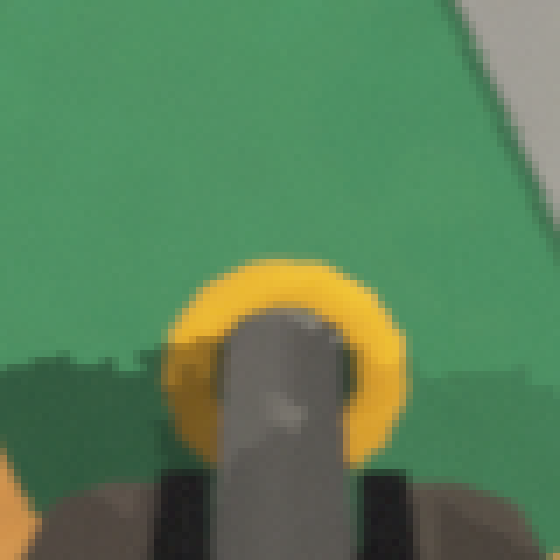

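Emit:
{"api": "play_rows", "payload": {"moves": [{"linear":[0.0,0.0,0.001],"roll":0.0},{"linear":[0.0,0.0,0.002],"roll":0.0},{"linear":[0.0,0.0,0.002],"roll":0.0},{"linear":[0.0,0.0,0.002],"roll":0.0},{"linear":[0.0,0.0,0.002],"roll":0.0},{"linear":[0.0,0.0,0.001],"roll":0.0},{"linear":[0.0,0.0,0.0],"roll":0.0},{"linear":[0.0,0.0,0.0],"roll":0.0}]}}

```text
time_s: 17.88
ee_pos: [0.5033, -0.2459, 0.181]
orientation: [-0.366, -3.12, -0.0]
ft_force: [-0.6, -0.5, -1.6]
width: 0.0112
```

Emit:
{"api": "play_rows", "payload": {"moves": [{"linear":[0.0,0.0,0.001],"roll":0.0},{"linear":[0.0,0.0,0.002],"roll":0.0},{"linear":[0.0,0.0,0.002],"roll":0.0},{"linear":[0.0,0.0,0.002],"roll":0.0},{"linear":[0.0,0.0,0.001],"roll":0.0},{"linear":[0.0,0.0,0.0],"roll":0.0},{"linear":[0.0,0.0,0.0],"roll":0.0}]}}

```text
time_s: 18.47
ee_pos: [0.5033, -0.2459, 0.173]
orientation: [-0.366, -3.12, -0.0]
ft_force: [1.1, -0.0, -1.2]
width: 0.0116
```

```bash
python3 - <<'E'
from h import *
s=get_state(); print(s["time_s"],s["ee_pos"],s["orientation"],s["ft_force"],s["moment"],s["width"])
snap("scene","s17"); a,d,K,V=load("s17"); cropz(a,290,150,50,60,10,"s17z")
E
```

```text
18.4667 [ 0.50329591 -0.24588853  0.17298513] [-3.66379994e-01 -3.11998287e+00 -1.49426885e-04] [ 1.11426787 -0.03561134 -1.22539944] [-0.02357709 -0.00846839 -0.00348007] 0.011619598461482519
```

View pics/s17z.png

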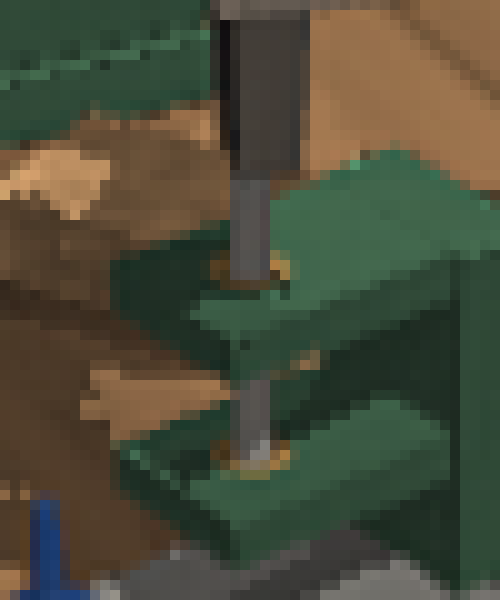

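Emit:
{"api": "play_rows", "payload": {"moves": [{"linear":[0.0,0.0,0.001],"roll":0.0},{"linear":[0.0,0.0,0.002],"roll":0.0},{"linear":[0.0,0.0,0.002],"roll":0.0},{"linear":[0.0,0.0,0.002],"roll":0.0},{"linear":[0.0,0.0,0.002],"roll":0.0},{"linear":[0.0,0.0,0.002],"roll":0.0},{"linear":[0.0,0.0,0.001],"roll":0.0},{"linear":[0.0,0.0,0.0],"roll":0.0}]}}

```text
time_s: 19.18
ee_pos: [0.5031, -0.2458, 0.1607]
orientation: [-0.366, -3.12, -0.001]
ft_force: [-0.1, -0.8, -0.9]
width: 0.0112
```

Emit:
{"api": "play_rows", "payload": {"moves": [{"linear":[0.0,0.0,0.001],"roll":0.0},{"linear":[0.0,0.0,0.002],"roll":0.0},{"linear":[0.0,0.0,0.002],"roll":0.0},{"linear":[0.0,0.0,0.002],"roll":0.0},{"linear":[0.0,0.0,0.002],"roll":0.0},{"linear":[0.0,0.0,0.001],"roll":0.0},{"linear":[0.0,0.0,0.0],"roll":0.0},{"linear":[0.0,0.0,0.0],"roll":0.0},{"linear":[0.0,0.0,0.0],"roll":0.0},{"linear":[0.0,0.0,0.0],"roll":0.0}]}}

```text
time_s: 20.02
ee_pos: [0.5034, -0.246, 0.1513]
orientation: [0.366, 3.12, -0.0]
ft_force: [0.7, -0.8, -0.8]
width: 0.0115
```

```bash
python3 - <<'E'
from h import *
s=get_state(); print(s["time_s"],s["ee_pos"],s["orientation"],s["ft_force"],s["moment"],s["width"],s["qd"].round(4))
im,d,K,V=snap("wrist","w18"); cropz(im,260,210,120,190,4,"w18z")
p=s["ee_pos"]; f=leanfit("w18",325,360,318,323,p,s["orientation"]); print(f)
snap("scene","s18"); a,d,K,V=load("s18"); cropz(a,285,150,60,70,8,"s18z"); 
print(proj(K,V,p-[0,0,.116]),"base top",proj(K,V,[.505,-.248,.012]),"arm under",proj(K,V,[.505,-.248,.055]))
snap("top","t18")
E
```

```text
20.0167 [ 0.50342009 -0.24600791  0.15127259] [ 3.66448376e-01  3.11989266e+00 -2.75771892e-04] [ 0.73626025 -0.79477115 -0.83421175] [ 0.00909623 -0.0771681   0.01390959] 0.011532448061993167 [-0.0003 -0.0011  0.0009  0.0003  0.0014 -0.0017]
(array([0.0317838 , 0.00436718]), np.float64(0.0005783242977962031), np.float64(-0.058810810402035237), np.float64(-0.03636880052724338))
[315.39359796 205.31937741] base top [314.71352546 211.36185194] arm under [314.60332742 199.76240105]
```

View pics/s18z.png

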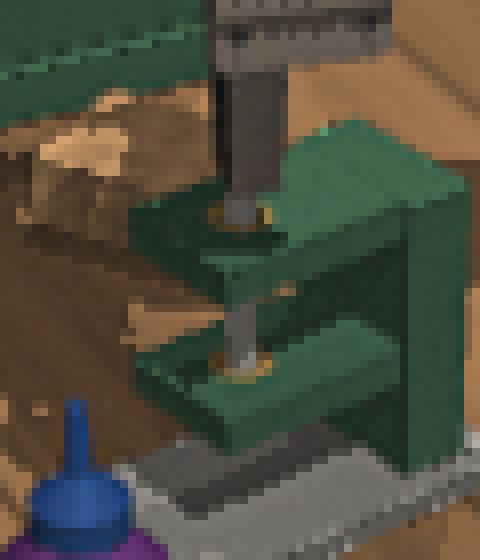

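View pics/w18z.png

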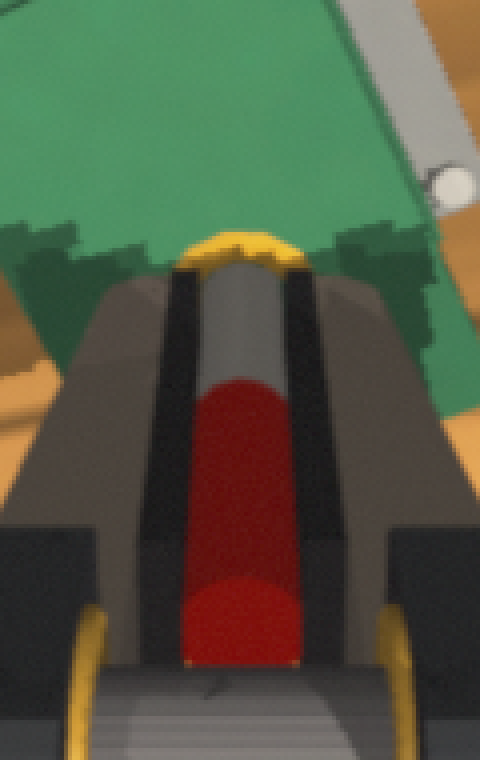

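View pics/t18.png

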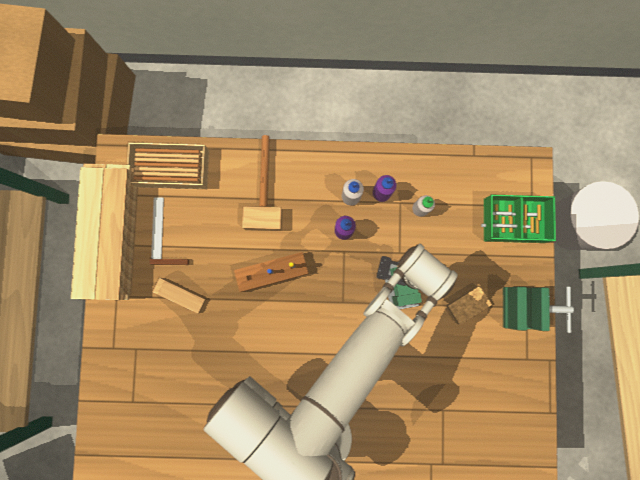

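View pics/s18.png

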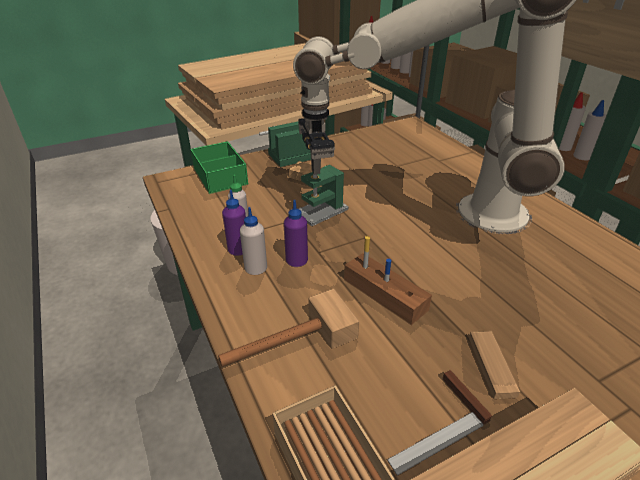

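Emit:
{"api": "play_rows", "payload": {"moves": [{"linear":[0.0,0.0,0.0008],"roll":0.0},{"linear":[0.0,0.0,0.0007],"roll":0.0},{"linear":[0.0,0.0,0.0],"roll":0.0},{"linear":[0.0,0.0,0.0],"roll":0.0},{"linear":[0.0,0.0,0.0],"roll":0.0},{"linear":[0.0,0.0,0.0],"roll":0.0}]}}

```text
time_s: 20.67
ee_pos: [0.5034, -0.2459, 0.1496]
orientation: [0.366, 3.12, -0.0]
ft_force: [-0.2, -0.6, -1.1]
width: 0.0114
```

Emit:
{"api": "play_rows", "payload": {"moves": [{"linear":[0.0,0.0,0.0],"roll":0.0},{"linear":[0.0,0.0,0.0],"roll":0.0},{"linear":[0.0,0.0,0.0],"roll":0.0},{"linear":[0.0,0.0,0.0],"roll":0.0},{"linear":[0.0,0.0,0.0],"roll":0.0},{"linear":[0.0,0.0,0.0],"roll":0.0}]}}

```text
time_s: 21.17
ee_pos: [0.5034, -0.2459, 0.1496]
orientation: [0.366, 3.12, -0.0]
ft_force: [-0.6, -0.4, -2.2]
width: 0.0114
```

```bash
python3 - <<'E'
from h import *
s=get_state(); print(s["time_s"],s["ee_pos"],s["ft_force"],s["moment"],s["width"],abs(s["qd"]).max())
im,d,K,V=snap("wrist","w19")
hsv=cv2.cvtColor(im,cv2.COLOR_RGB2HSV).astype(int); col=hsv[295:365,320]
print([(295+i,tuple(int(x) for x in col[i])) for i in (6,8,9,10,11,12,56,58,59,60,61,62)])
s=get_state(); print(s["time_s"],s["ee_pos"],s["ft_force"],s["moment"])
E
```

```text
21.1667 [ 0.50335925 -0.2459332   0.14960708] [-0.58237518 -0.39821786 -2.19733782] [-0.04116574 -0.01474115  0.01552887] 0.011405190401685026 0.0023980248719284434
[(301, (26, 22, 92)), (303, (11, 22, 94)), (304, (4, 97, 97)), (305, (0, 173, 99)), (306, (1, 215, 101)), (307, (1, 217, 101)), (351, (2, 217, 100)), (353, (0, 217, 101)), (354, (1, 221, 114)), (355, (1, 233, 126)), (356, (1, 229, 129)), (357, (2, 235, 127))]
21.2167 [ 0.50334482 -0.24592458  0.14962037] [-0.27113736  0.31691749 -2.23768573] [ 0.0656447  -0.00336839  0.00559269]
```

```bash
python3 - <<'E'
from cell import *
print(sign_off())
E
```

```text
the job is handed in; nothing more can be done
None
```

The red-ended rod now hangs through both bushes of the green jig, nose down, still gripped at 40 N and motionless. I handed the job in at about 21.2 s on the robot's clock.

**How it went:** Above the upper bush the rod leaned about 0.8° in the grip. With its nose in that bush, I briefly eased the grip to 15 N and pushed gently sideways (at most about 7 N), which reduced the lean to about 0.3°. I then gripped again and lowered it through the lower bush.

**Last checks:**
- **Nose height:** about 34 mm up, against a midpoint of 33.5 mm between the base top (12 mm) and the lower arm's underside (55 mm). The lower arm hides the nose from the cameras, so this comes from the tool height and the grip position. The red edge stayed at the same place in the wrist picture, so the rod had not slipped along the fingers.
- **Forces:** sideways force stayed below 1 N with almost no moment. The vertical reading of about −1 to −2 N is roughly the rod's own weight, so it is not resting on or pressing against anything.
- **Surroundings:** the yellow and blue rods are still standing in the tray, and nothing else on the bench had moved. The fingers end about 15 mm above the upper arm.

**Disagreements:**
- Before insertion, the wrist and scene cameras differed by about 2 mm on the bush offset. I settled this with a closer look and by feeling for the bore wall.
- The last lean fit, at full depth, was not usable because too little of the rod showed. The 0.3° figure comes from just before the nose entered the lower bush.

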